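# Load the crucible carrier for the ashing furnace

## Robot

A 6-joint arm with a two-finger parallel gripper is mounted at the origin on a cart in front of the work surface, level with it; the furniture and walls round the work are solid. World frame = base frame: x ahead of the robot, y to its left, z up, the work surface at z = 0. Lengths are in m, angles in rad, forces in N, time in s.
With the tool pointing down it reaches from about 0.375 to 0.975 m from the base axis. Payload 3.8 kg.
Tool frame: the origin (TCP) lies midway between the tips of the shut fingers; the grasp point (between the pads) lies 19 mm behind it; z points along the fingers, y is the line along which they close (so a half turn about z gives the same grasp; the last joint's range is limited). The gripper opens to 85 mm and grips with 20 to 120 N. Pads are 22 mm wide; open, the fingers measure 114 mm over their backs; the gripper's body (76 mm by 85 mm) begins 54 mm behind the grasp point. The pads swing forward as they close: fully open they stand 13 mm farther back than shut.
Start: joints at [-1.34, 0.264, 1.604, -0, 1.274, -0.037], TCP at [0.179, -0.651, 0.231] pointing down, gripper open.
Joint ranges: [-2.63, 2.63], [-0.94, 2.18], [0.31, 2.57], [-1.31, 4.45], [0, 2.66], [-2.55, 2.55]. Speed limits (rad/s): [2.57, 2.57, 3.14, 3.14, 3.14, 3.14].

## Interface

Orientations are given as a rotation vector (axis times angle).
In Python, from workcell import status, read_camera, workorder, masks_of gives the robot as it stands.
- The arm moves only by the tool drive_tool, never from a script. Its argument "rows" is a list of rows, each a list of 7 numbers: the turn, a rotation vector about the tool's x, y, z in degrees, then the shift along the tool's x, y, z in m, then the opening, from 0 (shut) to 1 (fully open). In form: [[ax, ay, az, tx, ty, tz, claw], ...]. A call has 1 to 8 rows; each row shifts and turns the commanded pose from where the row before left it, along the tool's axes as they then stand; what a row does not reach is not made up. A row lasts 1/12 s, in which the tool goes at most 41.7 mm and 7.16 degrees, less where a joint would pass 70% of its speed; a pose out of reach is approached as far as the arm can. A call is refused whole if a number of a shift passes 0.0417 or a number of a turn 7.16, either way. A call with a gripper value outside its range is refused whole. The fingers move at their own pace and stop on an object; "force" is the grip in N (left out, the last holds). Time passes only in rows, so rows that do not move let the fingers close. It gives the time, the measured TCP pose, the force, the opening and the grip force at its end, in the units of the state.
- status.read_state(): the state, without advancing time (a new reading comes with each control period).
- read_camera(name): name is "side" or "top"; returns a dict with "color" (384x512x3 uint8, red, green, blue), "intrinsics" (3x3 intrinsics, pixels), "world_from_camera" (4x4, takes a point from camera to world coordinates). Camera axes: x right, y up, looking along -z (the intrinsics and any distortion apply to the point x, -y, -z); pixel columns grow to the right and rows downward; lengths in m; the calibration is good to about 2 mm. A picture is of the moment at which its call begins. There is no depth.
- workorder.finish_job(): hands the job in; it is judged then, once.
Trained networks look in a picture, given as the dict that the camera call returned (one of the last four; its "shot" number tells which), for a name from the list of things; names that differ only in an ending like _2 or _b are one class to them, and where a whole thing is asked for, a point or a joint stands for the part that bears it (a point fixed in the world has none). Each returns a list of dicts, best first, with "score" (0 to 1); they miss things now and then, are a little off and sometimes report something else, mostly with a low value. They report only what shows in the picture. A call takes as long as a camera call.
- masks_of(picture, name): "mask" (384x512 bool, what is visible of it) and "bbox" ([left, top, right, bottom] in pixels, round what is visible of it).
The state is a dict: "time": time; "q": joint angles; "joint_vel": joint speeds; "joint_torque": joint torques, N m; "tool_pos": TCP position; "tcp_rot": TCP orientation; "wrist_force": force on the tool from outside, world axes, zero at the start; "torque": the same for the moment, N m; "width": opening from 0.0 (shut) to 1.0 (fully open); "grip_force": force on a finger pad.
Only numpy, scipy, OpenCV 4.12 (cv2) and the standard library are available. Lean on these libraries where they do the work, as an engineer would, in place of code of your own. Each camera call takes 0.05 s, during which the arm holds its last target. There are 200 camera calls.

## Task

Load the furnace carrier: ink marks burn off in the furnace, so the crucibles are known only by their places. Seat the tall crucible in the middle hole and the loose wide crucible in the empty end hole, so that the tall one stands between the two wide ones, and cover each with its own lid (the smaller lid on the tall one, the larger on the wide one), square on the rim. It is porcelain: set every piece down, never drop it or tip it over; leave the covered crucible already in the carrier and the other things on the bench as they are.

Things in the scene. Friction and masses are not known exactly. Their poses are not given: they have to be found in the camera images.
- carrier: fixed sheet-steel rack for crucibles, 214 (x) x 66 (y) mm: a floor sheet, top 4 mm above the bench, where crucibles stand, and a top sheet, upper face at 24 mm, with three 39 mm holes in a row at x = -70, 0, +70 mm, y = 0. -70 holds a covered crucible; 0 and +70 are empty. A wire loop across each end, x = +-102, rises to 45 mm. Origin: centre of underside.
- tall_crucible: loose white porcelain crucible, the tall slim one: round, 50 mm high, tapering from 39 mm across the rim to 28 mm across the foot, open on top, wall 2.5 mm, inside solid below 14 mm from the rim, 45 g. Upright; grasp it from outside near the rim. Origin: centre of the underside, z up. In the carrier its origin is 4 mm above the bench and its rim 30 mm above the top sheet.
- wide_crucible: loose white porcelain crucible, the low wide one: round, 36 mm high, tapering from 44 mm across the rim to 24 mm across the foot, open on top, wall 2.5 mm, inside solid below 10 mm from the rim, 40 g. Upright; grasp it from outside near the rim. Origin: centre of the underside, z up. In the carrier its origin is 4 mm above the bench and its rim 16 mm above the top sheet.
- tall_lid: loose flat white porcelain lid of the tall crucible, the smaller one: disc 44 mm across, edge 3 mm thick, flat below, with a slim knob in the middle 10 mm across that reaches from 7 to 18 mm above the underside; 20 g. Lies knob up. Origin: centre of the underside.
- wide_lid: loose flat white porcelain lid of the low wide crucible, the larger one: disc 50 mm across, edge 3 mm thick, flat below, with a short knob in the middle 12 mm across that reaches from 7 to 14 mm above the underside; 20 g. Lies knob up. Origin: centre of the underside.
- blank_crucible: a second low wide crucible, of the same kind and size, which already stands in the end hole of the carrier, covered; loose, leave it as it is. Origin: centre of its underside.
- blank_lid: the lid on that crucible, of the same kind as the larger loose lid; loose, leave it as it is. Origin: centre of its underside.
- tape_roll: bystander: roll of brownish tape lying flat, 57 mm across, 18 mm high. Origin: centre of the underside.
- sample_vial: bystander: small sample vial with a white cap, 23 mm across, 52 mm high. Origin: centre of the underside.

How it is judged:
At the end, for the whole second after the job is handed in: Tall crucible in the middle hole, loose wide one in the empty end hole (8 mm sideways, 3 mm in height, 8 degrees); small lid on the tall, large lid on the wide (7 mm sideways, 4 mm in height, 8 degrees); the covered crucible that was there still seated and covered to the same limits; all at rest (x of tall_crucible in the frame of carrier between -0.008 and 0.008 m and y of tall_crucible in the frame of carrier between -0.008 and 0.008 m and z of tall_crucible in the frame of carrier between 0.001 and 0.007 m and angle between each of tall_crucible, wide_crucible, tall_lid, wide_lid, blank_crucible, blank_lid's own z axis and vertical below 0.15 rad and x of wide_crucible in the frame of carrier between 0.062 and 0.078 m and y of wide_crucible in the frame of carrier between -0.008 and 0.008 m and z of wide_crucible in the frame of carrier between 0.001 and 0.007 m and horizontal distance between tall_lid and tall_crucible below 0.007 m and z of tall_lid in the frame of tall_crucible between 0.046 and 0.054 m and horizontal distance between wide_lid and wide_crucible below 0.007 m and z of wide_lid in the frame of wide_crucible between 0.032 and 0.04 m and x of blank_crucible in the frame of carrier between -0.078 and -0.062 m and y of blank_crucible in the frame of carrier between -0.008 and 0.008 m and z of blank_crucible in the frame of carrier between 0.001 and 0.007 m and horizontal distance between blank_lid and blank_crucible below 0.007 m and z of blank_lid in the frame of blank_crucible between 0.032 and 0.04 m and linear speed of each of tall_crucible, wide_crucible, tall_lid, wide_lid below 0.02 m/s); the robot touches nothing.
It fails at once if a crucible or lid is dropped: it falls free of the fingers at over 0.7 m/s (a fall of about 25 mm) ((contact force between the fingers and tall_crucible below 0.01 N and linear speed of tall_crucible above 0.7 m/s) or (contact force between the fingers and wide_crucible below 0.01 N and linear speed of wide_crucible above 0.7 m/s) or (contact force between the fingers and tall_lid below 0.01 N and linear speed of tall_lid above 0.7 m/s) or (contact force between the fingers and wide_lid below 0.01 N and linear speed of wide_lid above 0.7 m/s)).
It fails at once if a loose crucible is tipped over (more than about 60 degrees) (angle between any of tall_crucible, wide_crucible's own z axis and vertical above 1.05 rad).
It fails at once if the crucible that already stood in the carrier, or its lid, is shifted by more than 10 mm (distance of any of blank_crucible, blank_lid from where it was at the start of the episode above 0.01 m).
It fails at once if the tape roll or the sample vial is pushed more than 20 mm from its place (distance of any of tape_roll, sample_vial from where it was at the start of the episode above 0.02 m).
It also fails if it takes over 93 s, if anything falls off the work surface, if the arm or the gripper's body presses on something with over 40 N, if the wrist force passes 120 N, or if a joint passes its speed limit or range.

## Working session

There is one attempt and no reset: what is moved stays moved. The work goes in short steps, Python scripts to look and compute and a tool call to move; the robot and the scene stay as the last step left them, time stands still between calls to the robot, and variables do not carry over. Pictures are saved under pics/ and viewed, at most 16 in all, crops included, and the job is handed in when it is done.

Besides the shell and the picture viewer there is one more tool, called after "Call:" as a command line: name --pt "numbers of a row" for each row, then --argument value for the rest. drive_tool: Moves the arm, as the interface text tells. Its arguments: {"type":"object","properties":{"rows":{"type":"array"},"force":{"type":"number"}},"required":["rows"]}

```bash
mkdir -p pics; ls
cat > h.py <<'E'
import numpy as np, cv2
from workcell import status, read_camera, masks_of
def ray(p,u,v):
    K=p["intrinsics"];T=p["world_from_camera"]
    d=np.array([(u-K[0][2])/K[0][0],-(v-K[1][2])/K[1][1],-1.0])
    return T[:3,3],T[:3,:3]@d
def at(p,u,v,z):
    o,d=ray(p,u,v); return o+d*(z-o[2])/d[2]
def proj(p,P):
    K=p["intrinsics"];T=p["world_from_camera"]
    c=T[:3,:3].T@(np.array(P)-T[:3,3]); return np.array([K[0][2]+K[0][0]*c[0]/-c[2],K[1][2]+K[1][1]*c[1]/c[2]])
E
python3 - <<'E'
from h import *
np.set_printoptions(precision=4,suppress=True)
s=status.read_state();print(s)
for n in("top","side"):
    p=read_camera(n);print(n,p["intrinsics"],p["world_from_camera"],p.keys())
    cv2.imwrite(f"pics/{n}0.png",p["color"][:,:,::-1])
    for k in "carrier tall_crucible wide_crucible tall_lid wide_lid blank_crucible blank_lid tape_roll sample_vial".split():
        for m in masks_of(p,k)[:3]:
            ys,xs=np.nonzero(m["mask"]);print(k,round(m["score"],2),m["bbox"],"c",xs.mean().round(1),ys.mean().round(1),len(xs), at(p,xs.mean(),ys.mean(),0))
E
```

```text
pics
{'time': 0.0, 'q': array([-1.3399,  0.2648,  1.6054, -0.    ,  1.2737, -0.0369]), 'joint_vel': array([-0.0017,  0.0004, -0.002 , -0.0003, -0.0001, -0.0011]), 'joint_torque': array([  0.0002, -51.5107, -36.7316,  -0.0001,   0.0129,  -0.    ]), 'tool_pos': array([ 0.1784, -0.6502,  0.2299]), 'tcp_rot': array([-3.1112, -0.4191,  0.0004]), 'wrist_force': array([ 0.355 ,  0.5384, -0.0231]), 'torque': array([0.0458, 0.0547, 0.0314]), 'grip_force': 0.0, 'width': 0.9996714723088452}
top [[498.5928   0.     257.0839]
 [  0.     498.5928 186.3085]
 [  0.       0.       1.    ]] [[-0.0174  0.9806 -0.1955  0.2923]
 [-0.9998 -0.0188 -0.0053  0.0414]
 [-0.0088  0.1953  0.9807  1.4624]
 [ 0.      0.      0.      1.    ]] dict_keys(['color', 'intrinsics', 'world_from_camera', 'shot'])
carrier 0.59 [287.5, 156.7, 338.8, 227.7] c 311.7 194.5 1363 [ 0.5558 -0.113   0.    ]
carrier 0.18 [165.3, 220.2, 184.2, 234.2] c 173.3 224.0 212 [0.4751 0.2985 0.    ]
tall_crucible 0.64 [164.5, 217.2, 182.3, 237.6] c 172.7 224.4 232 [0.4739 0.3001 0.    ]
tall_crucible 0.51 [212.4, 205.9, 227.5, 218.8] c 219.8 
[... 1020 characters left out ...]
ra', 'shot'])
carrier 0.77 [230.0, 210.8, 307.8, 241.1] c 266.9 227.0 1294 [ 0.5629 -0.1012  0.    ]
carrier 0.55 [228.2, 151.0, 236.5, 159.8] c 232.7 155.9 66 [0.5753 0.435  0.    ]
tall_crucible 0.42 [223.1, 174.3, 231.0, 188.1] c 227.2 182.5 153 [0.5048 0.2097 0.    ]
tall_lid 0.54 [274.1, 280.2, 291.5, 298.5] c 280.7 289.0 223 [ 0.5198 -0.3522  0.    ]
wide_lid 0.54 [206.8, 173.9, 221.9, 174.6] c 214.0 172.6 56 [0.4713 0.3048 0.    ]
blank_crucible 0.36 [229.3, 150.1, 240.5, 158.4] c 232.6 155.2 81 [0.5767 0.4417 0.    ]
tape_roll 0.6 [238.8, 144.6, 249.3, 154.7] c 244.1 149.0 111 [0.64   0.4901 0.    ]
sample_vial 0.52 [279.2, 177.8, 286.5, 193.2] c 283.9 187.4 81 [0.6931 0.1103 0.    ]
```

Run:
```python
from h import *
a=cv2.imread("pics/top0.png")[140:250,100:420];b=cv2.imread("pics/side0.png")[130:310,180:380]
cv2.imwrite("pics/a.png",cv2.resize(a,None,fx=2.5,fy=2.5,interpolation=cv2.INTER_CUBIC))
cv2.imwrite("pics/b.png",cv2.resize(b,None,fx=3.3,fy=3.3,interpolation=cv2.INTER_CUBIC))
```

```text
(no output)
```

View pics/a.png

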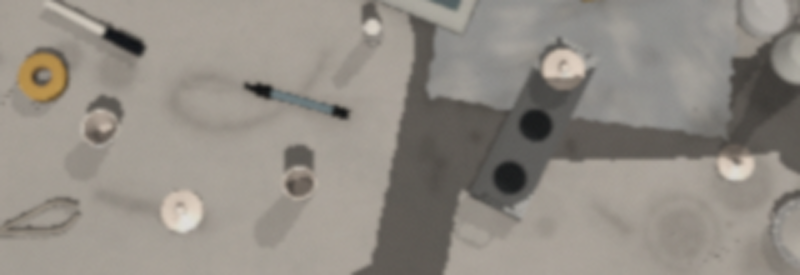

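View pics/b.png

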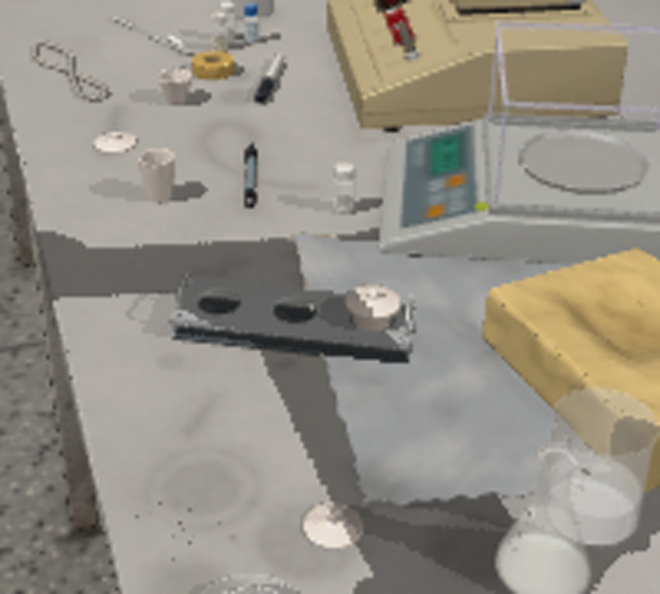

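```bash
cat >> h.py <<'E'
def circ(c,r,z,n=72):
    t=np.linspace(0,2*np.pi,n,endpoint=False); return np.c_[c[0]+r*np.cos(t),c[1]+r*np.sin(t),np.full(n,z)]
def projN(p,P): return np.array([proj(p,q) for q in P])
def hull(p,c,rings):
    pts=np.vstack([projN(p,circ(c,r,z)) for r,z in rings]).astype(np.float32)
    return cv2.convexHull(pts)[:,0]
def refine(p,c,rings,span=.01,step=.001,S=8):
    # best contrast along silhouette outline: mean |inner-outer| via gradient magnitude
    g=cv2.cvtColor(p["color"],cv2.COLOR_RGB2GRAY).astype(np.float32)
    G=np.hypot(cv2.Sobel(g,cv2.CV_32F,1,0),cv2.Sobel(g,cv2.CV_32F,0,1))
    best=[]
    for dx in np.arange(-span,span+1e-6,step):
        for dy in np.arange(-span,span+1e-6,step):
            h=hull(p,(c[0]+dx,c[1]+dy),rings)
            q=np.vstack([np.linspace(h[i],h[(i+1)%len(h)],max(2,int(np.linalg.norm(h[i]-h[(i+1)%len(h)])*2)),endpoint=False) for i in range(len(h))]).astype(np.float32)
            v=cv2.remap(G,q[:,:1].copy(),q[:,1:].copy(),cv2.INTER_LINEAR)
            best.append((v.mean(),c[0]+dx,c[1]+dy))
    b=np.array(best);w=b[b[:,0]>b[:,0].max()*.96]
    return w[:,1:].mean(0),b[:,0].max(),w[:,1:].std(0)
def overlay(p,items,name,s=8,half=(20,20)):
    tiles=[]
    for c,rings in items:
        u,v=proj(p,(c[0],c[1],.02)).astype(int)
        x0,y0=u-half[0],v-half[1]
        im=cv2.resize(p["color"][y0:y0+2*half[1],x0:x0+2*half[0],::-1],None,fx=s/2,fy=s/2,interpolation=cv2.INTER_CUBIC)
        s2=s/2
        for r,z in rings:
            q=((projN(p,circ(c,r,z))-[x0,y0]+.5)*s2-.5)
            cv2.polylines(im,[np.round(q).astype(np.int32)],True,(0,0,255) if z<.01 else (0,255,0),1)
        tiles.append(im)
    return np.hstack(tiles)
TALL=[(.0195,.05),(.014,0)];WIDE=[(.022,.036),(.012,0)];TL=[(.022,.003),(.022,0)];WL=[(.025,.003),(.025,0)]
BL=[(.025,.043),(.025,.04)];HOLE=[(.0195,.024)]
E
cat > m.py <<'E'
from h import *
np.set_printoptions(precision=4,suppress=True)
T=read_camera("top");S=read_camera("side")
init={"tall":(at(T,219.6,212.8,.05),TALL),"wide":(at(T,140.8,190.8,.036),WIDE),"wlid":(at(T,172.8,224,.003),WL),"tlid":(at(T,394,204.5,.003),TL),
"blid":(at(T,325.2,167.3,.043),BL),"h0":(at(T,314,190,.024),HOLE),"h70":(at(T,304,211.2,.024),HOLE)}
rows=[]
for p in(T,S):
    it=[]
    for k,(c,r) in init.items():
        e,sc,sd=refine(p,c,r);print(k,c[:2],"->",e,sc.round(1),sd);it.append((e,r))
    rows.append(overlay(p,it,"x",8,(14,22)))
cv2.imwrite("pics/ov.png",np.vstack(rows))
E
python3 m.py
```

```text
tall [0.4987 0.1575] -> [0.5042 0.1596] 127.6 [0.0011 0.002 ]
wide [0.5698 0.3885] -> [0.5736 0.3923] 134.7 [0.0007 0.0017]
wlid [0.4748 0.2993] -> [0.4753 0.3013] 151.6 [0.0005 0.0008]
tlid [ 0.5206 -0.3545] -> [ 0.5208 -0.3546] 159.6 [0.0008 0.0008]
blid [ 0.628 -0.151] -> [ 0.6282 -0.1508] 209.2 [0.0008 0.0008]
h0 [ 0.5648 -0.1177] -> [ 0.5658 -0.1172] 160.8 [0.0007 0.0009]
h70 [ 0.5026 -0.0861] -> [ 0.5046 -0.0846] 162.7 [0.0008 0.0005]
tall [0.4987 0.1575] -> [0.4993 0.1551] 107.6 [0.0014 0.0016]
wide [0.5698 0.3885] -> [0.5736 0.3831] 170.8 [0.0032 0.0015]
wlid [0.4748 0.2993] -> [0.4732 0.3043] 183.9 [0.0011 0.0013]
tlid [ 0.5206 -0.3545] -> [ 0.5202 -0.3517] 177.9 [0.0005 0.0007]
blid [ 0.628 -0.151] -> [ 0.6253 -0.1487] 199.5 [0.001 0.001]
h0 [ 0.5648 -0.1177] -> [ 0.5637 -0.1194] 149.7 [0.001  0.0011]
h70 [ 0.5026 -0.0861] -> [ 0.4953 -0.0933] 157.0 [0.0015 0.0015]
```

View pics/ov.png

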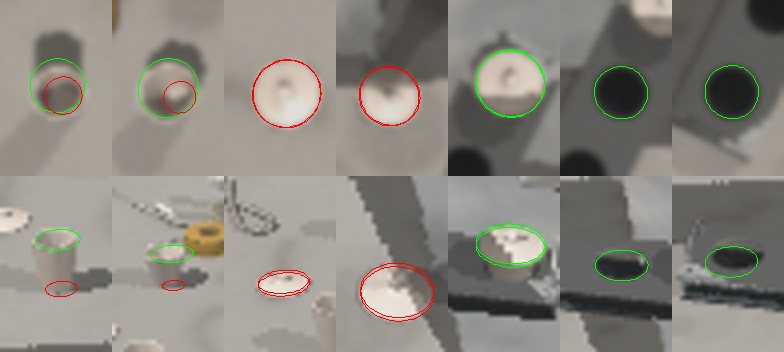

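```bash
cat > m2.py <<'E'
from h import *
T=read_camera("top");S=read_camera("side")
def pair(p,a,b): return np.hstack([overlay(p,[(a,[]),(a,TALL),(b,[]),(b,WIDE)],"",20,(9,12))])
cv2.imwrite("pics/ov2.png",np.vstack([pair(T,(.4985,.1570),(.569,.389)),pair(S,(.4985,.1570),(.569,.389))]))
E
python3 m2.py
```

```text
(no output)
```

View pics/ov2.png

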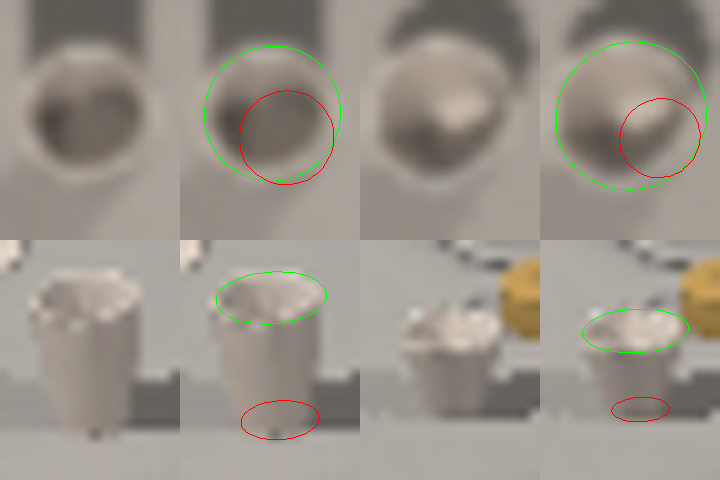

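```bash
cat > plan.py <<'E'
import sys,numpy as np
from scipy.spatial.transform import Rotation as R
from workcell import status
# args: step  then waypoints x,y,z,psi,claw[,step]
s=status.read_state();p=np.array(s["tool_pos"]);M=R.from_rotvec(s["tcp_rot"]).as_matrix()
psi=np.degrees(np.arctan2(M[1,0],M[0,0]));print("now",p.round(4),round(psi,2),"tilt",np.degrees(M[:2,2]).round(2),"w",round(s["width"],3),"t",s["time"])
rows=[]
for a in sys.argv[1:]:
    x,y,z,ps,cl,*st=map(float,a.split(","));st=st[0] if st else .04
    d=np.array([x,y,z])-p;dp=(ps-psi+180)%360-180
    if abs(ps)>900: dp=0
    n=max(1,int(np.ceil(np.linalg.norm(d)/st-1e-3)),int(np.ceil(abs(dp)/7.1)))
    for i in range(n):
        c,q=np.cos(np.radians(psi)),np.sin(np.radians(psi));e=d/n
        rows.append([0,0,round(-dp/n,2),round(e[0]*c+e[1]*q,4),round(e[0]*q-e[1]*c,4),round(-e[2],4),cl]);psi+=dp/n
    p=np.array([x,y,z])
for i in range(0,len(rows),8): print(rows[i:i+8])
E
python3 plan.py .5,-.25,.23,60,.8 .498,.158,.12,151.8,.8
```

```text
now [ 0.1786 -0.6509  0.2313] 15.35 tilt [-0. -0.] w 1.001 t 1.2
[[0, 0, np.float64(-3.43), np.float64(0.032), np.float64(-0.0232), np.float64(0.0001), 0.8], [0, 0, np.float64(-3.43), np.float64(0.0333), np.float64(-0.0212), np.float64(0.0001), 0.8], [0, 0, np.float64(-3.43), np.float64(0.0345), np.float64(-0.0192), np.float64(0.0001), 0.8], [0, 0, np.float64(-3.43), np.float64(0.0356), np.float64(-0.0171), np.float64(0.0001), 0.8], [0, 0, np.float64(-3.43), np.float64(0.0366), np.float64(-0.0149), np.float64(0.0001), 0.8], [0, 0, np.float64(-3.43), np.float64(0.0374), np.float64(-0.0127), np.float64(0.0001), 0.8], [0, 0, np.float64(-3.43), np.float64(0.0381), np.float64(-0.0104), np.float64(0.0001), 0.8], [0, 0, np.float64(-3.43), np.float64(0.0387), np.float64(-0.0081), np.float64(0.0001), 0.8]]
[[0, 0, np.float64(-3.43), np.float64(0.0391), np.float64(-0.0058), np.float64(0.0001), 0.8], [0, 0, np.float64(-3.43), np.float64(0.0394), np.float64(-0.0035), np.float64(0.0001), 0.8], [0, 0, np.float64(-3.43), np.float64(0.0395), np.float64(-0.0011), np.float64(0.0001), 0.8], [0, 0, np.f
[... 673 characters left out ...]
(0.0313), np.float64(0.0028), np.float64(0.0085), 0.8], [0, 0, np.float64(-7.06), np.float64(0.0307), np.float64(0.0066), np.float64(0.0085), 0.8], [0, 0, np.float64(-7.06), np.float64(0.0296), np.float64(0.0103), np.float64(0.0085), 0.8], [0, 0, np.float64(-7.06), np.float64(0.0282), np.float64(0.0139), np.float64(0.0085), 0.8], [0, 0, np.float64(-7.06), np.float64(0.0262), np.float64(0.0172), np.float64(0.0085), 0.8], [0, 0, np.float64(-7.06), np.float64(0.0239), np.float64(0.0203), np.float64(0.0085), 0.8]]
[[0, 0, np.float64(-7.06), np.float64(0.0212), np.float64(0.0231), np.float64(0.0085), 0.8], [0, 0, np.float64(-7.06), np.float64(0.0182), np.float64(0.0255), np.float64(0.0085), 0.8]]
```

```bash
python3 -c "
import cv2;a=cv2.imread('pics/top0.png')[130:280,300:500];cv2.imwrite('pics/d.png',cv2.resize(a,None,fx=3,fy=3))"
```

```text
(no output)
```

View pics/d.png

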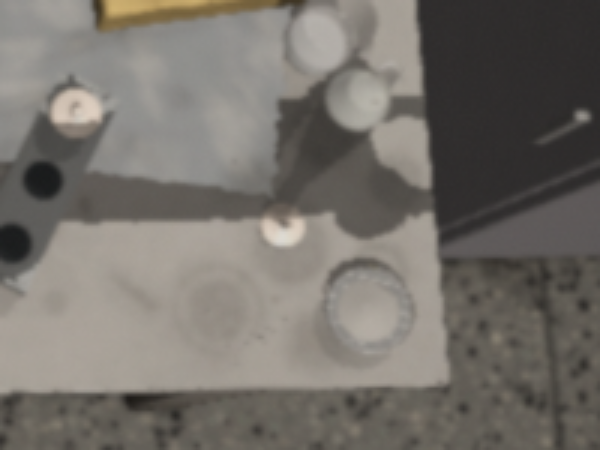

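Call:
drive_tool --pt "0 0 -3.4 0.032 -0.023 0 0.8" --pt "0 0 -3.4 0.033 -0.021 0 0.8" --pt "0 0 -3.4 0.035 -0.019 0 0.8" --pt "0 0 -3.4 0.036 -0.017 0 0.8" --pt "0 0 -3.4 0.037 -0.015 0 0.8" --pt "0 0 -3.4 0.037 -0.013 0 0.8" --pt "0 0 -3.4 0.038 -0.01 0 0.8" --pt "0 0 -3.4 0.039 -0.008 0 0.8"

```text
time: 1.87
tool_pos: [0.3788, -0.4037, 0.2316]
tcp_rot: [2.925, 1.143, 0.0]
wrist_force: [0.1, -1.0, -0.1]
width: 0.802
grip_force: 0.0
```

Call:
drive_tool --pt "0 0 -3.4 0.039 -0.006 0 0.8" --pt "0 0 -3.4 0.039 -0.003 0 0.8" --pt "0 0 -3.4 0.039 -0.001 0 0.8" --pt "0 0 -3.4 0.039 0.001 0 0.8" --pt "0 0 -3.4 0.039 0.004 0 0.8" --pt "0 0 -7.1 0.027 -0.016 0.008 0.8" --pt "0 0 -7.1 0.029 -0.012 0.008 0.8" --pt "0 0 -7.1 0.03 -0.009 0.008 0.8"

```text
time: 2.53
tool_pos: [0.5023, -0.1578, 0.2073]
tcp_rot: [2.384, 2.044, 0.001]
wrist_force: [0.0, 0.2, -0.3]
width: 0.798
grip_force: 0.0
```

Call:
drive_tool --pt "0 0 -7.1 0.031 -0.005 0.008 0.8" --pt "0 0 -7.1 0.031 -0.001 0.008 0.8" --pt "0 0 -7.1 0.031 0.003 0.008 0.8" --pt "0 0 -7.1 0.031 0.007 0.008 0.8" --pt "0 0 -7.1 0.03 0.01 0.008 0.8" --pt "0 0 -7.1 0.028 0.014 0.008 0.8" --pt "0 0 -7.1 0.026 0.017 0.008 0.8" --pt "0 0 -7.1 0.024 0.02 0.008 0.8"

```text
time: 3.2
tool_pos: [0.5016, 0.0927, 0.1433]
tcp_rot: [1.126, 2.932, 0.001]
wrist_force: [0.2, 0.0, -0.1]
width: 0.8
grip_force: 0.0
```

Call:
drive_tool --pt "0 0 -7.1 0.021 0.023 0.008 0.8" --pt "0 0 -7.1 0.018 0.026 0.008 0.8" --pt "0 0 0 0 0 0 0.8" --pt "0 0 0 0 0 0 0.8"

```text
time: 3.53
tool_pos: [0.5014, 0.1553, 0.1268]
tcp_rot: [-0.76, -3.047, 0.001]
wrist_force: [0.5, 0.1, 0.4]
width: 0.803
grip_force: 0.0
```

```bash
sed -i 's/^for i in range(0,len(rows),8).*/for i in range(0,len(rows),8): print([[float(v) for v in r] for r in rows[i:i+8]])/' plan.py; python3 plan.py .498,.158,.10,151.8,.8,.02 .498,.158,.028,151.8,.8,.015
```

```text
now [0.5014 0.1553 0.1268] 151.98 tilt [-0.05 -0.02] w 0.803 t 3.5333
[[0.0, 0.0, 0.09, 0.0021, 0.0004, 0.0134, 0.8], [0.0, 0.0, 0.09, 0.0021, 0.0004, 0.0134, 0.8], [0.0, 0.0, -0.0, 0.0, 0.0, 0.0144, 0.8], [0.0, 0.0, -0.0, 0.0, 0.0, 0.0144, 0.8], [0.0, 0.0, -0.0, 0.0, 0.0, 0.0144, 0.8], [0.0, 0.0, -0.0, 0.0, 0.0, 0.0144, 0.8], [0.0, 0.0, -0.0, 0.0, 0.0, 0.0144, 0.8]]
```

Call:
drive_tool --pt "0 0 0 0.004 0.001 0.014 0.8" --pt "0 0 0 0 0 0.014 0.8" --pt "0 0 0 0 0 0.014 0.8" --pt "0 0 0 0 0 0.014 0.8" --pt "0 0 0 0 0 0.014 0.8" --pt "0 0 0 0 0 0.014 0.8" --pt "0 0 0 0 0 0.014 0.8" --pt "0 0 0 0 0 0 0.8"

```text
time: 4.2
tool_pos: [0.4969, 0.1548, 0.0271]
tcp_rot: [-0.767, -3.042, 0.004]
wrist_force: [-0.9, 0.2, -0.6]
width: 0.8
grip_force: 0.0
```

Call:
drive_tool --pt "0 0 0 0 0 0 0.6" --pt "0 0 0 0 0 0 0.5" --pt "0 0 0 0 0 0 0.4" --pt "0 0 0 0 0 0 0.3" --pt "0 0 0 0 0 0 0.3" --pt "0 0 0 0 0 0 0.3" --pt "0 0 0 0 0 0 0.3" --pt "0 0 0 0 0 0 0.3" --force 25

```text
time: 4.87
tool_pos: [0.4999, 0.1568, 0.0305]
tcp_rot: [0.763, 3.046, 0.001]
wrist_force: [-1.4, -1.7, 6.8]
width: 0.439
grip_force: 25.2
```

Call:
drive_tool --pt "0 0 0 0 0 -0.005 0.3" --pt "0 0 0 0 0 -0.01 0.3" --pt "0 0 0 0 0 -0.015 0.3" --pt "0 0 0 0 0 -0.02 0.3" --pt "0 0 0 0 0 -0.02 0.3" --pt "0 0 0 0 0 -0.02 0.3" --pt "0 0 0 0 0 0 0.3" --pt "0 0 0 0 0 0 0.3"

```text
time: 5.53
tool_pos: [0.5001, 0.1572, 0.1211]
tcp_rot: [0.763, 3.044, 0.003]
wrist_force: [-0.1, 0.4, -0.7]
width: 0.436
grip_force: 25.2
```

```bash
cat > look.py <<'E'
import sys;from h import *
# look.py out x y z half [rings: r,z ...]
s=status.read_state();t=s["tool_pos"]
ims=[]
for n in("top","side"):
    p=read_camera(n);ims.append(None)
    c=(float(sys.argv[2]),float(sys.argv[3]));z=float(sys.argv[4]);h=int(sys.argv[5])
    u,v=proj(p,(*c,z)).astype(int);x0,y0=max(u-h,0),max(v-h,0)
    im=cv2.resize(p["color"][y0:y0+2*h,x0:x0+2*h,::-1],(390,390),interpolation=cv2.INTER_CUBIC);f=390/(2*h)
    for a in sys.argv[6:]:
        cx,cy,r,zz=map(float,a.split(","))
        q=(projN(p,circ((cx,cy),r,zz))-[x0,y0]+.5)*f-.5
        cv2.polylines(im,[np.round(q).astype(np.int32)],True,(0,255,0),1)
    ims[-1]=im
cv2.imwrite(sys.argv[1],np.hstack(ims));print(t,s["width"],s["grip_force"])
E
python3 look.py pics/l1.png .5 .157 .12 30; python3 plan.py .5662,-.1175,.16,151.8,.3,.025
```

```text
[0.5001182  0.15724953 0.12113026] 0.43559057920779526 25.20974929924705
now [0.4981 0.1566 0.1186] 151.85 tilt [-0.07 -0.01] w 0.437 t 5.6333
[[0.0, 0.0, 0.0, -0.0158, -0.0175, -0.0035, 0.3], [0.0, 0.0, 0.0, -0.0158, -0.0175, -0.0035, 0.3], [0.0, 0.0, 0.0, -0.0158, -0.0175, -0.0035, 0.3], [0.0, 0.0, 0.0, -0.0158, -0.0175, -0.0035, 0.3], [0.0, 0.0, 0.0, -0.0158, -0.0175, -0.0035, 0.3], [0.0, 0.0, 0.0, -0.0158, -0.0175, -0.0035, 0.3], [0.0, 0.0, 0.0, -0.0158, -0.0175, -0.0035, 0.3], [0.0, 0.0, 0.0, -0.0158, -0.0175, -0.0035, 0.3]]
[[0.0, 0.0, 0.0, -0.0158, -0.0175, -0.0035, 0.3], [0.0, 0.0, 0.0, -0.0158, -0.0175, -0.0035, 0.3], [0.0, 0.0, 0.0, -0.0158, -0.0175, -0.0035, 0.3], [0.0, 0.0, 0.0, -0.0158, -0.0175, -0.0035, 0.3]]
```

View pics/l1.png

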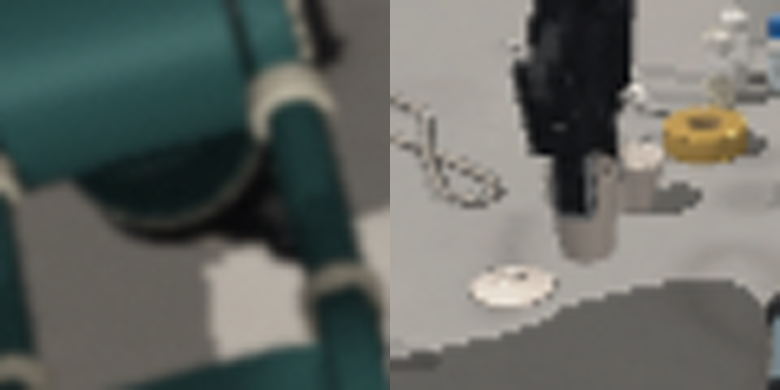

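```bash
python3 - <<'E'
s=open('plan.py').read()
s=s.replace('s=status.read_state();p=np.array(s["tool_pos"])','''from workcell import read_camera
P=[]
for i in range(6): read_camera("top");s=status.read_state();P.append(s["tool_pos"])
p=np.mean(P,0);print("sd",np.std(P,0).round(4))''')
open('plan.py','w').write(s)
E
python3 plan.py .5662,-.1175,.16,151.8,.3,.025
```

```text
sd [0.0002 0.0001 0.0002]
now [0.4978 0.1565 0.118 ] 151.84 tilt [-0.1  -0.03] w 0.436 t 5.9333
[[0.0, 0.0, 0.0, -0.0158, -0.0174, -0.0035, 0.3], [0.0, 0.0, 0.0, -0.0158, -0.0174, -0.0035, 0.3], [0.0, 0.0, 0.0, -0.0158, -0.0174, -0.0035, 0.3], [0.0, 0.0, 0.0, -0.0158, -0.0174, -0.0035, 0.3], [0.0, 0.0, 0.0, -0.0158, -0.0174, -0.0035, 0.3], [0.0, 0.0, 0.0, -0.0158, -0.0174, -0.0035, 0.3], [0.0, 0.0, 0.0, -0.0158, -0.0174, -0.0035, 0.3], [0.0, 0.0, 0.0, -0.0158, -0.0174, -0.0035, 0.3]]
[[0.0, 0.0, 0.0, -0.0158, -0.0174, -0.0035, 0.3], [0.0, 0.0, 0.0, -0.0158, -0.0174, -0.0035, 0.3], [0.0, 0.0, 0.0, -0.0158, -0.0174, -0.0035, 0.3], [0.0, 0.0, 0.0, -0.0158, -0.0174, -0.0035, 0.3]]
```

Call:
drive_tool --pt "0 0 0 -0.008 -0.009 -0.004 0.3" --pt "0 0 0 -0.016 -0.017 -0.004 0.3" --pt "0 0 0 -0.016 -0.018 -0.004 0.3" --pt "0 0 0 -0.016 -0.017 -0.004 0.3" --pt "0 0 0 -0.016 -0.018 -0.004 0.3" --pt "0 0 0 -0.016 -0.017 -0.004 0.3" --pt "0 0 0 -0.016 -0.018 -0.004 0.3" --pt "0 0 0 -0.016 -0.017 -0.004 0.3"

```text
time: 6.6
tool_pos: [0.5429, -0.0175, 0.1517]
tcp_rot: [0.764, 3.047, -0.001]
wrist_force: [1.2, 0.2, -0.7]
width: 0.441
grip_force: 25.2
```

Call:
drive_tool --pt "0 0 0 -0.016 -0.018 -0.004 0.3" --pt "0 0 0 -0.016 -0.017 -0.004 0.3" --pt "0 0 0 -0.016 -0.018 0 0.3" --pt "0 0 0 -0.014 -0.015 0 0.3" --pt "0 0 0 -0.008 -0.01 0 0.3" --pt "0 0 0 0 0 0 0.3" --pt "0 0 0 0 0 0 0.3"

```text
time: 7.18
tool_pos: [0.5674, -0.1179, 0.1591]
tcp_rot: [-0.767, -3.046, -0.001]
wrist_force: [-0.3, 0.3, -0.3]
width: 0.438
grip_force: 25.2
```

```bash
python3 plan.py .5662,-.1175,.062,151.8,.3,.015;  python3 look.py pics/l2.png .5662 -.1175 .12 30
```

```text
sd [0.0001 0.0003 0.0001]
now [ 0.5674 -0.1165  0.1591] 151.91 tilt [-0.01  0.01] w 0.434 t 7.4833
[[0.0, 0.0, 0.02, 0.0001, -0.0002, 0.0139, 0.3], [0.0, 0.0, 0.02, 0.0001, -0.0002, 0.0139, 0.3], [0.0, 0.0, 0.02, 0.0001, -0.0002, 0.0139, 0.3], [0.0, 0.0, 0.02, 0.0001, -0.0002, 0.0139, 0.3], [0.0, 0.0, 0.02, 0.0001, -0.0002, 0.0139, 0.3], [0.0, 0.0, 0.02, 0.0001, -0.0002, 0.0139, 0.3], [0.0, 0.0, 0.02, 0.0001, -0.0002, 0.0139, 0.3]]
[ 0.56754896 -0.11625562  0.15923896] 0.43367973671976434 25.223804243432824
```

View pics/l2.png

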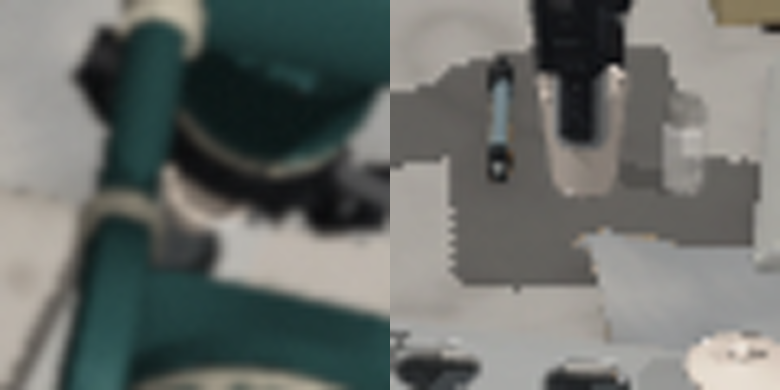

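Call:
drive_tool --pt "0 0 0 0.0005 -0.0015 0.012 0.3" --pt "0 0 0 0 0 0.017 0.3" --pt "0 0 0 0 0 0.017 0.3" --pt "0 0 0 0 0 0.017 0.3" --pt "0 0 0 0 0 0.017 0.3" --pt "0 0 0 0 0 0.012 0.3" --pt "0 0 0 0 0 0.005 0.3" --pt "0 0 0 0 0 0 0.3"

```text
time: 8.25
tool_pos: [0.5651, -0.1178, 0.0602]
tcp_rot: [-0.763, -3.044, -0.0]
wrist_force: [-0.2, -0.1, 0.8]
width: 0.435
grip_force: 25.2
```

Call:
drive_tool --pt "0 0 0 0 0 0.005 0.3" --pt "0 0 0 0 0 0.005 0.3" --pt "0 0 0 0 0 0.005 0.3" --pt "0 0 0 0 0 0.005 0.3" --pt "0 0 0 0 0 0.004 0.3" --pt "0 0 0 0 0 0.002 0.3" --pt "0 0 0 0 0 0 0.3" --pt "0 0 0 0 0 0 0.3"

```text
time: 8.92
tool_pos: [0.5665, -0.1183, 0.0361]
tcp_rot: [-0.764, -3.047, -0.0]
wrist_force: [-1.0, -0.1, -1.7]
width: 0.435
grip_force: 25.2
```

```bash
python3 plan.py;python3 -c "
from workcell import status;print(status.read_state()['wrist_force'])"
```

```text
sd [0.0001 0.     0.0001]
now [ 0.5669 -0.1183  0.0366] 151.84 tilt [ 0.03 -0.01] w 0.437 t 9.2167
[-0.14177534  0.19284612 -0.3313588 ]
```

Call:
drive_tool --pt "0 0 0 0 0 0.002 0.3" --pt "0 0 0 0 0 0.001 0.3" --pt "0 0 0 0 0 0.001 0.3" --pt "0 0 0 0 0 0 0.3" --pt "0 0 0 0 0 0 0.3"

```text
time: 9.63
tool_pos: [0.5682, -0.1188, 0.0345]
tcp_rot: [0.763, 3.044, -0.0]
wrist_force: [-2.2, 0.9, 9.8]
width: 0.435
grip_force: 25.8
```

Call:
drive_tool --pt "0 0 0 0 0 0.001 0.3" --pt "0 0 0 0 0 0 0.3" --pt "0 0 0 0 0 0 0.3" --pt "0 0 0 0 0 0 0.3"

```text
time: 9.97
tool_pos: [0.5687, -0.119, 0.0345]
tcp_rot: [0.763, 3.043, -0.001]
wrist_force: [-2.5, -0.2, 14.4]
width: 0.436
grip_force: 26.0
```

Call:
drive_tool --pt "0 0 0 0 0 -0.002 0.3" --pt "0 0 0 0 0 0 0.3" --pt "0 0 0 0 0 0 0.45" --pt "0 0 0 0 0 0 0.5" --pt "0 0 0 0 0 0 0.55" --pt "0 0 0 0 0 0 0.6" --pt "0 0 0 0 0 0 0.65" --pt "0 0 0 0 0 0 0.65"

```text
time: 10.63
tool_pos: [0.5661, -0.1182, 0.0327]
tcp_rot: [-0.764, -3.046, 0.0]
wrist_force: [-0.1, -0.0, 0.2]
width: 0.649
grip_force: 0.0
```

Call:
drive_tool --pt "0 0 0 0 0 -0.01 0.65" --pt "0 0 0 0 0 -0.02 0.65" --pt "0 0 0 0 0 -0.03 0.65" --pt "0 0 0 0 0 -0.035 0.65" --pt "0 0 0 0 0 0 0.65" --pt "0 0 0 0 0 0 0.65"

```text
time: 11.13
tool_pos: [0.5692, -0.1189, 0.1323]
tcp_rot: [0.762, 3.04, -0.0]
wrist_force: [0.7, -0.6, -0.3]
width: 0.648
grip_force: 0.0
```

```bash
python3 plan.py .569,.3915,.13,151.8,.75 .569,.3915,.04,151.8,.75,.015; python3 look.py pics/l3.png .5662 -.1175 .03 30 .5662,-.1175,.0195,.054
```

```text
sd [0.0008 0.0002 0.0012]
now [ 0.5659 -0.1181  0.1276] 151.84 tilt [-0.17  0.05] w 0.651 t 11.4333
[[0.0, 0.0, 0.0, 0.0183, 0.0347, -0.0002, 0.75], [0.0, 0.0, 0.0, 0.0183, 0.0347, -0.0002, 0.75], [0.0, 0.0, 0.0, 0.0183, 0.0347, -0.0002, 0.75], [0.0, 0.0, 0.0, 0.0183, 0.0347, -0.0002, 0.75], [0.0, 0.0, 0.0, 0.0183, 0.0347, -0.0002, 0.75], [0.0, 0.0, 0.0, 0.0183, 0.0347, -0.0002, 0.75], [0.0, 0.0, 0.0, 0.0183, 0.0347, -0.0002, 0.75], [0.0, 0.0, 0.0, 0.0183, 0.0347, -0.0002, 0.75]]
[[0.0, 0.0, 0.0, 0.0183, 0.0347, -0.0002, 0.75], [0.0, 0.0, 0.0, 0.0183, 0.0347, -0.0002, 0.75], [0.0, 0.0, 0.0, 0.0183, 0.0347, -0.0002, 0.75], [0.0, 0.0, 0.0, 0.0183, 0.0347, -0.0002, 0.75], [0.0, 0.0, 0.0, 0.0183, 0.0347, -0.0002, 0.75], [0.0, 0.0, -0.0, 0.0, 0.0, 0.015, 0.75], [0.0, 0.0, -0.0, 0.0, 0.0, 0.015, 0.75], [0.0, 0.0, -0.0, 0.0, 0.0, 0.015, 0.75]]
[[0.0, 0.0, -0.0, 0.0, 0.0, 0.015, 0.75], [0.0, 0.0, -0.0, 0.0, 0.0, 0.015, 0.75], [0.0, 0.0, -0.0, 0.0, 0.0, 0.015, 0.75]]
[ 0.56535094 -0.11795443  0.12661243] 0.651123102130798 0.0
```

View pics/l3.png

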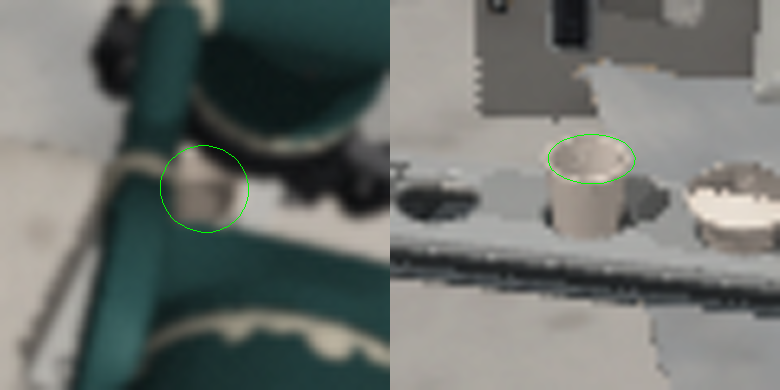

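Call:
drive_tool --pt "0 0 0 0.018 0.035 0 0.75" --pt "0 0 0 0.018 0.035 0 0.75" --pt "0 0 0 0.018 0.035 0 0.75" --pt "0 0 0 0.018 0.035 0 0.75" --pt "0 0 0 0.018 0.035 0 0.75" --pt "0 0 0 0.018 0.035 0 0.75" --pt "0 0 0 0.018 0.035 0 0.75" --pt "0 0 0 0.018 0.035 0 0.75"

```text
time: 12.2
tool_pos: [0.5712, 0.1984, 0.1277]
tcp_rot: [-0.764, -3.047, 0.001]
wrist_force: [-0.1, -0.1, 0.3]
width: 0.747
grip_force: 0.0
```

Call:
drive_tool --pt "0 0 0 0.019 0.035 0 0.75" --pt "0 0 0 0.019 0.034 0 0.75" --pt "0 0 0 0.019 0.034 0 0.75" --pt "0 0 0 0.019 0.034 0 0.75" --pt "0 0 0 0.018 0.034 0 0.75" --pt "0 0 0 0 0 0 0.75" --pt "0 0 0 0 0 0 0.75"

```text
time: 12.78
tool_pos: [0.5688, 0.3937, 0.1272]
tcp_rot: [-0.759, -3.048, 0.001]
wrist_force: [0.1, 0.3, -0.1]
width: 0.751
grip_force: 0.0
```

```bash
python3 plan.py .569,.3915,.026,151.8,.75,.015
```

```text
sd [0.0003 0.0007 0.0004]
now [0.5693 0.3905 0.1276] 151.74 tilt [-0.03 -0.03] w 0.752 t 13.0833
[[0.0, 0.0, -0.01, 0.0001, 0.0001, 0.0145, 0.75], [0.0, 0.0, -0.01, 0.0001, 0.0001, 0.0145, 0.75], [0.0, 0.0, -0.01, 0.0001, 0.0001, 0.0145, 0.75], [0.0, 0.0, -0.01, 0.0001, 0.0001, 0.0145, 0.75], [0.0, 0.0, -0.01, 0.0001, 0.0001, 0.0145, 0.75], [0.0, 0.0, -0.01, 0.0001, 0.0001, 0.0145, 0.75], [0.0, 0.0, -0.01, 0.0001, 0.0001, 0.0145, 0.75]]
```

Call:
drive_tool --pt "0 0 0 0 0.001 0.016 0.75" --pt "0 0 0 0 0 0.016 0.75" --pt "0 0 0 0 0 0.016 0.75" --pt "0 0 0 0 0 0.016 0.75" --pt "0 0 0 0 0 0.016 0.75" --pt "0 0 0 0 0 0.015 0.75" --pt "0 0 0 0 0 0.008 0.75" --pt "0 0 0 0 0 0 0.75"

```text
time: 13.75
tool_pos: [0.5686, 0.3908, 0.0226]
tcp_rot: [-0.765, -3.044, 0.005]
wrist_force: [-1.1, -0.1, -0.9]
width: 0.749
grip_force: 0.0
```

Call:
drive_tool --pt "0 0 0 0 0 0 0.65" --pt "0 0 0 0 0 0 0.6" --pt "0 0 0 0 0 0 0.55" --pt "0 0 0 0 0 0 0.5" --pt "0 0 0 0 0 0 0.4" --pt "0 0 0 0 0 0 0.4" --pt "0 0 0 0 0 0 0.4" --pt "0 0 0 0 0 0 0.4"

```text
time: 14.42
tool_pos: [0.5711, 0.3932, 0.0272]
tcp_rot: [0.763, 3.045, 0.003]
wrist_force: [-1.7, -1.3, 5.1]
width: 0.483
grip_force: 24.8
```

Call:
drive_tool --pt "0 0 0 0 0 -0.003 0.4" --pt "0 0 0 0 0 -0.007 0.4" --pt "0 0 0 0 0 -0.01 0.4" --pt "0 0 0 0 0 0 0.4" --pt "0 0 0 0 0 0 0.4"

```text
time: 14.83
tool_pos: [0.5709, 0.3931, 0.0467]
tcp_rot: [0.764, 3.046, 0.003]
wrist_force: [0.1, 0.8, -1.5]
width: 0.485
grip_force: 25.3
```

```bash
python3 look.py pics/l4.png .569 .3915 .04 22; python3 plan.py
```

```text
[0.57089931 0.39314319 0.04670773] 0.4845735677048531 25.343660552753136
sd [0.0001 0.     0.0001]
now [0.5697 0.3923 0.0448] 151.84 tilt [-0.03 -0.02] w 0.481 t 15.2333
```

View pics/l4.png

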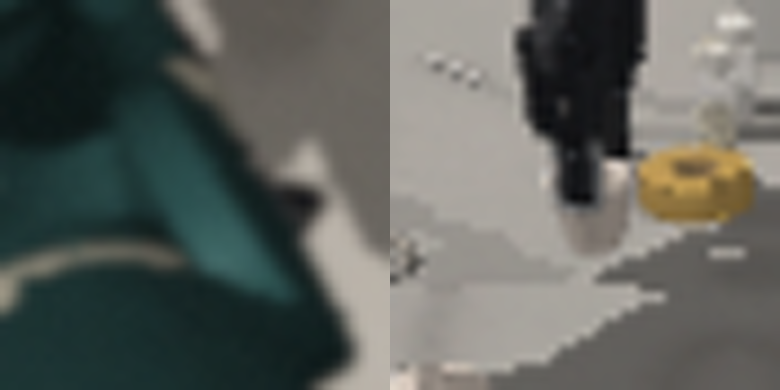

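```bash
python3 plan.py .5697,.3923,.13,151.8,.4,.02 .5045,-.0845,.14,151.8,.4,.026
```

```text
sd [0.0001 0.     0.0001]
now [0.5699 0.3925 0.0451] 151.84 tilt [-0.01 -0.  ] w 0.484 t 15.5333
[[0.0, 0.0, 0.01, 0.0, -0.0001, -0.017, 0.4], [0.0, 0.0, 0.01, 0.0, -0.0001, -0.017, 0.4], [0.0, 0.0, 0.01, 0.0, -0.0001, -0.017, 0.4], [0.0, 0.0, 0.01, 0.0, -0.0001, -0.017, 0.4], [0.0, 0.0, 0.01, 0.0, -0.0001, -0.017, 0.4], [0.0, 0.0, -0.0, -0.0088, -0.0237, -0.0005, 0.4], [0.0, 0.0, -0.0, -0.0088, -0.0237, -0.0005, 0.4], [0.0, 0.0, -0.0, -0.0088, -0.0237, -0.0005, 0.4]]
[[0.0, 0.0, -0.0, -0.0088, -0.0237, -0.0005, 0.4], [0.0, 0.0, -0.0, -0.0088, -0.0237, -0.0005, 0.4], [0.0, 0.0, -0.0, -0.0088, -0.0237, -0.0005, 0.4], [0.0, 0.0, -0.0, -0.0088, -0.0237, -0.0005, 0.4], [0.0, 0.0, -0.0, -0.0088, -0.0237, -0.0005, 0.4], [0.0, 0.0, -0.0, -0.0088, -0.0237, -0.0005, 0.4], [0.0, 0.0, -0.0, -0.0088, -0.0237, -0.0005, 0.4], [0.0, 0.0, -0.0, -0.0088, -0.0237, -0.0005, 0.4]]
[[0.0, 0.0, -0.0, -0.0088, -0.0237, -0.0005, 0.4], [0.0, 0.0, -0.0, -0.0088, -0.0237, -0.0005, 0.4], [0.0, 0.0, -0.0, -0.0088, -0.0237, -0.0005, 0.4], [0.0, 0.0, -0.0, -0.0088, -0.0237, -0.0005, 0.4], [0.0, 0.0, -0.0, -0.0088, -0.0237, -0.0005, 0.4], [0.0, 0.0, -0.0, -0.0088, -0.0237, -0.0005, 0.4], [0.0, 0.0, -0.0, -0.0088, -0.0237, -0.0005, 0.4], [0.0, 0.0, -0.0, -0.0088, -0.0237, -0.0005, 0.4]]
```

Call:
drive_tool --pt "0 0 0 0 0 -0.01 0.4" --pt "0 0 0 0 0 -0.02 0.4" --pt "0 0 0 0 0 -0.02 0.4" --pt "0 0 0 0 0 -0.02 0.4" --pt "0 0 0 0 0 -0.015 0.4" --pt "0 0 0 -0.007 -0.021 -0.005 0.4" --pt "0 0 0 -0.009 -0.024 -0.005 0.4" --pt "0 0 0 -0.009 -0.024 0 0.4"

```text
time: 16.2
tool_pos: [0.5603, 0.3202, 0.1428]
tcp_rot: [0.762, 3.045, 0.004]
wrist_force: [1.0, -0.4, -0.1]
width: 0.484
grip_force: 25.4
```

Call:
drive_tool --pt "0 0 0 -0.009 -0.024 0 0.4" --pt "0 0 0 -0.009 -0.024 0 0.4" --pt "0 0 0 -0.009 -0.024 0 0.4" --pt "0 0 0 -0.009 -0.024 0 0.4" --pt "0 0 0 -0.009 -0.024 0 0.4" --pt "0 0 0 -0.009 -0.024 0 0.4" --pt "0 0 0 -0.009 -0.024 0 0.4" --pt "0 0 0 -0.009 -0.024 0 0.4"

```text
time: 16.87
tool_pos: [0.5322, 0.1155, 0.1411]
tcp_rot: [0.764, 3.047, 0.001]
wrist_force: [-0.3, -0.2, -1.1]
width: 0.475
grip_force: 25.4
```

Call:
drive_tool --pt "0 0 0 -0.009 -0.024 0 0.4" --pt "0 0 0 -0.009 -0.024 0 0.4" --pt "0 0 0 -0.009 -0.024 0 0.4" --pt "0 0 0 -0.009 -0.024 0 0.4" --pt "0 0 0 -0.009 -0.024 0 0.4" --pt "0 0 0 -0.009 -0.024 0 0.4" --pt "0 0 0 -0.009 -0.024 0 0.4" --pt "0 0 0 -0.007 -0.021 0 0.4"

```text
time: 17.53
tool_pos: [0.5049, -0.0846, 0.1412]
tcp_rot: [0.764, 3.046, -0.0]
wrist_force: [0.8, 0.3, -0.5]
width: 0.478
grip_force: 25.4
```

Call:
drive_tool --pt "0 0 0 0 0 0 0.4" --pt "0 0 0 0 0 0 0.4" --pt "0 0 0 0 0 0 0.4"

```text
time: 17.78
tool_pos: [0.5051, -0.0827, 0.1407]
tcp_rot: [0.765, 3.047, 0.001]
wrist_force: [-0.4, 1.2, -0.6]
width: 0.483
grip_force: 25.5
```

```bash
python3 plan.py .5045,-.0845,.05,151.8,.4,.017;  python3 look.py pics/l5.png .5045 -.0845 .08 26 .5045,-.0845,.0195,.024 .5045,-.0845,.022,.153 .5045,-.0845,.012,.117
```

```text
sd [0.     0.0001 0.0001]
now [ 0.5051 -0.0822  0.1404] 151.91 tilt [-0.01  0.01] w 0.481 t 18.0833
[[0.0, 0.0, 0.02, -0.0001, -0.0004, 0.0151, 0.4], [0.0, 0.0, 0.02, -0.0001, -0.0004, 0.0151, 0.4], [0.0, 0.0, 0.02, -0.0001, -0.0004, 0.0151, 0.4], [0.0, 0.0, 0.02, -0.0001, -0.0004, 0.0151, 0.4], [0.0, 0.0, 0.02, -0.0001, -0.0004, 0.0151, 0.4], [0.0, 0.0, 0.02, -0.0001, -0.0004, 0.0151, 0.4]]
[ 0.50501204 -0.08225577  0.14025504] 0.4814090061663508 25.467604088480584
```

View pics/l5.png

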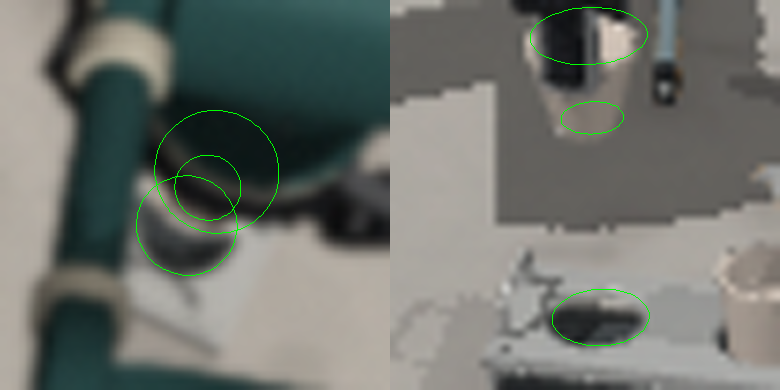

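Call:
drive_tool --pt "0 0 0 -0.0025 -0.001 0.01 0.4" --pt "0 0 0 0 0 0.017 0.4" --pt "0 0 0 0 0 0.017 0.4" --pt "0 0 0 0 0 0.017 0.4" --pt "0 0 0 0 0 0.017 0.4" --pt "0 0 0 0 0 0.012 0.4" --pt "0 0 0 0 0 0.005 0.4" --pt "0 0 0 0 0 0 0.4"

```text
time: 18.85
tool_pos: [0.5053, -0.0848, 0.0434]
tcp_rot: [-0.763, -3.044, 0.0]
wrist_force: [-0.1, 0.3, -0.7]
width: 0.478
grip_force: 25.5
```

Call:
drive_tool --pt "0 0 0 0 0 0.003 0.4" --pt "0 0 0 0 0 0.003 0.4" --pt "0 0 0 0 0 0.002 0.4" --pt "0 0 0 0 0 0 0.4" --pt "0 0 0 0 0 0 0.4" --pt "0 0 0 0 0 0 0.4"

```text
time: 19.35
tool_pos: [0.507, -0.0852, 0.0377]
tcp_rot: [0.764, 3.046, 0.0]
wrist_force: [-1.0, -0.9, -0.2]
width: 0.484
grip_force: 25.5
```

```bash
python3 plan.py;python3 -c "
from workcell import status;print(status.read_state()['wrist_force'])"
```

```text
sd [0.0001 0.     0.0001]
now [ 0.5068 -0.0851  0.0375] 151.84 tilt [ 0.01 -0.  ] w 0.483 t 19.65
[ 0.53148624 -0.37718675 -0.69991275]
```

Call:
drive_tool --pt "0 0 0 0 0 0.002 0.4" --pt "0 0 0 0 0 0.002 0.4" --pt "0 0 0 0 0 0.001 0.4" --pt "0 0 0 0 0 0 0.4" --pt "0 0 0 0 0 0 0.4"

```text
time: 20.07
tool_pos: [0.5065, -0.085, 0.032]
tcp_rot: [-0.764, -3.047, -0.0]
wrist_force: [-0.3, -0.2, -1.5]
width: 0.48
grip_force: 25.5
```

Call:
drive_tool --pt "0 0 0 0 0 0.001 0.4" --pt "0 0 0 0 0 0.001 0.4" --pt "0 0 0 0 0 0 0.4" --pt "0 0 0 0 0 0 0.4"

```text
time: 20.4
tool_pos: [0.5072, -0.0853, 0.0312]
tcp_rot: [0.764, 3.046, -0.0]
wrist_force: [-2.6, 0.3, 4.1]
width: 0.481
grip_force: 25.8
```

Call:
drive_tool --pt "0 0 0 0 0 0 0.5" --pt "0 0 0 0 0 0 0.53" --pt "0 0 0 0 0 0 0.57" --pt "0 0 0 0 0 0 0.6" --pt "0 0 0 0 0 0 0.65" --pt "0 0 0 0 0 0 0.7" --pt "0 0 0 0 0 0 0.7" --pt "0 0 0 0 0 0 0.7"

```text
time: 21.07
tool_pos: [0.5066, -0.085, 0.0302]
tcp_rot: [-0.764, -3.047, -0.0]
wrist_force: [-1.1, -0.0, 0.1]
width: 0.699
grip_force: 0.0
```

Call:
drive_tool --pt "0 0 0 0 0 -0.01 0.7" --pt "0 0 0 0 0 -0.02 0.7" --pt "0 0 0 0 0 -0.03 0.7" --pt "0 0 0 0 0 -0.03 0.7" --pt "0 0 0 0 0 0 0.5" --pt "0 0 0 0 0 0 0.5"

```text
time: 21.57
tool_pos: [0.509, -0.0855, 0.1236]
tcp_rot: [0.763, 3.041, 0.0]
wrist_force: [-0.0, -0.0, -0.7]
width: 0.498
grip_force: 0.0
```

```bash
python3 plan.py .4745,.3015,.12,151.8,.5 .4745,.3015,.006,151.8,.5,.017
```

```text
sd [0.0007 0.0002 0.001 ]
now [ 0.5059 -0.0849  0.1197] 151.84 tilt [-0.16  0.03] w 0.501 t 21.8667
[[0.0, 0.0, 0.0, 0.021, 0.0326, -0.0, 0.5], [0.0, 0.0, 0.0, 0.021, 0.0326, -0.0, 0.5], [0.0, 0.0, 0.0, 0.021, 0.0326, -0.0, 0.5], [0.0, 0.0, 0.0, 0.021, 0.0326, -0.0, 0.5], [0.0, 0.0, 0.0, 0.021, 0.0326, -0.0, 0.5], [0.0, 0.0, 0.0, 0.021, 0.0326, -0.0, 0.5], [0.0, 0.0, 0.0, 0.021, 0.0326, -0.0, 0.5], [0.0, 0.0, 0.0, 0.021, 0.0326, -0.0, 0.5]]
[[0.0, 0.0, 0.0, 0.021, 0.0326, -0.0, 0.5], [0.0, 0.0, 0.0, 0.021, 0.0326, -0.0, 0.5], [0.0, 0.0, -0.0, 0.0, 0.0, 0.0163, 0.5], [0.0, 0.0, -0.0, 0.0, 0.0, 0.0163, 0.5], [0.0, 0.0, -0.0, 0.0, 0.0, 0.0163, 0.5], [0.0, 0.0, -0.0, 0.0, 0.0, 0.0163, 0.5], [0.0, 0.0, -0.0, 0.0, 0.0, 0.0163, 0.5], [0.0, 0.0, -0.0, 0.0, 0.0, 0.0163, 0.5]]
[[0.0, 0.0, -0.0, 0.0, 0.0, 0.0163, 0.5]]
```

Call:
drive_tool --pt "0 0 0 0.021 0.033 0 0.5" --pt "0 0 0 0.021 0.033 0 0.5" --pt "0 0 0 0.021 0.033 0 0.5" --pt "0 0 0 0.021 0.033 0 0.5" --pt "0 0 0 0.021 0.033 0 0.5" --pt "0 0 0 0.021 0.033 0 0.5" --pt "0 0 0 0.021 0.033 0 0.5" --pt "0 0 0 0.021 0.033 0 0.5"

```text
time: 22.53
tool_pos: [0.482, 0.2286, 0.1193]
tcp_rot: [-0.764, -3.046, 0.002]
wrist_force: [0.2, -0.2, -0.1]
width: 0.502
grip_force: 0.0
```

Call:
drive_tool --pt "0 0 0 0.021 0.031 0.01 0.5" --pt "0 0 0 0.021 0.031 0.02 0.5" --pt "0 0 0 0 0 0.02 0.5" --pt "0 0 0 0 0 0.015 0.5" --pt "0 0 0 0 0 0.01 0.5" --pt "0 0 0 0 0 0 0.5" --pt "0 0 0 0 0 0 0.5"

```text
time: 23.12
tool_pos: [0.4747, 0.3, 0.0446]
tcp_rot: [-0.764, -3.045, 0.003]
wrist_force: [0.4, 1.1, 0.3]
width: 0.504
grip_force: 0.0
```

```bash
python3 plan.py .4745,.3015,.006,151.8,.5,.017
python3 - <<'E'
from h import *
np.set_printoptions(precision=4,suppress=True)
p=read_camera("top");q=read_camera("side")
for n,c,r in(("wide",(.5045,-.0845),[(.022,.04)]),("tall",(.5662,-.1175),[(.0195,.054)]),("blid",(.6282,-.1508),BL)):
  print(n,[refine(k,c,r)[:2] for k in(p,q)])
E
python3 look.py pics/l6.png .53 -.1 .04 30 .5045,-.0845,.022,.04 .5662,-.1175,.0195,.054
```

```text
sd [0.0003 0.0002 0.0004]
now [0.4763 0.3007 0.0467] 151.8 tilt [0.11 0.06] w 0.498 t 23.4167
[[0.0, 0.0, 0.0, 0.0007, -0.0001, 0.0136, 0.5], [0.0, 0.0, 0.0, 0.0007, -0.0001, 0.0136, 0.5], [0.0, 0.0, 0.0, 0.0007, -0.0001, 0.0136, 0.5]]
wide [(array([ 0.5054, -0.0818]), np.float64(159.9143524169922)), (array([ 0.503 , -0.0875]), np.float64(185.50982666015625))]
tall [(array([ 0.5648, -0.1126]), np.float64(170.9562530517578)), (array([ 0.5664, -0.1194]), np.float64(113.76365661621094))]
blid [(array([ 0.628 , -0.1506]), np.float64(212.46371459960938)), (array([ 0.6267, -0.1478]), np.float64(264.38714599609375))]
[0.47604232 0.30082246 0.0465299 ] 0.4982202602533284 0.0
```

View pics/l6.png

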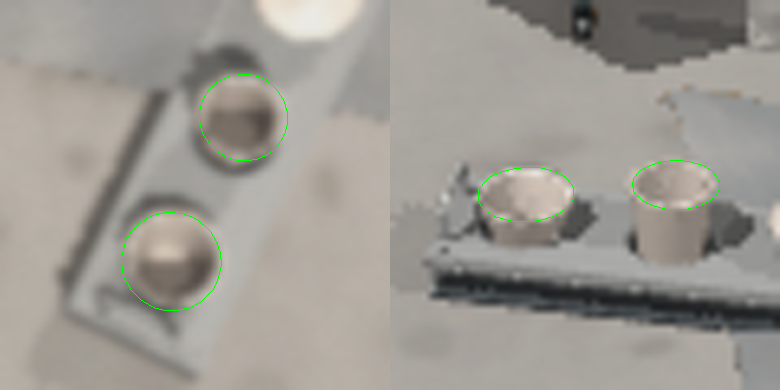

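Call:
drive_tool --pt "0 0 0 0.002 0 0.012 0.5" --pt "0 0 0 0 0 0.012 0.5" --pt "0 0 0 0 0 0.01 0.5" --pt "0 0 0 0 0 0.003 0.5" --pt "0 0 0 0 0 0.001 0.5" --pt "0 0 0 0 0 0 0.5" --pt "0 0 0 0 0 0 0.5"

```text
time: 24.2
tool_pos: [0.4738, 0.3018, 0.0076]
tcp_rot: [-0.764, -3.047, -0.0]
wrist_force: [-0.4, -0.1, 0.4]
width: 0.502
grip_force: 0.0
```

Call:
drive_tool --pt "0 0 0 0 0 0 0.4" --pt "0 0 0 0 0 0 0.35" --pt "0 0 0 0 0 0 0.3" --pt "0 0 0 0 0 0 0.25" --pt "0 0 0 0 0 0 0.2" --pt "0 0 0 0 0 0 0.1" --pt "0 0 0 0 0 0 0.05" --pt "0 0 0 0 0 0 0.05"

```text
time: 24.87
tool_pos: [0.4738, 0.3017, 0.0079]
tcp_rot: [0.764, 3.047, 0.0]
wrist_force: [-0.4, 0.4, 2.6]
width: 0.11
grip_force: 24.4
```

Call:
drive_tool --pt "0 0 0 0 0 0 0.05" --pt "0 0 0 0 0 0 0.05" --pt "0 0 0 0 0 0 0.05"

```text
time: 25.12
tool_pos: [0.4738, 0.3018, 0.0079]
tcp_rot: [0.764, 3.047, 0.0]
wrist_force: [-0.7, -1.1, 4.3]
width: 0.116
grip_force: 24.6
```

```bash
python3 plan.py
```

```text
sd [0. 0. 0.]
now [0.4738 0.3018 0.0079] 151.85 tilt [0.01 0.01] w 0.112 t 25.4167
```

Call:
drive_tool --pt "0 0 0 0 0 -0.003 0.05" --pt "0 0 0 0 0 -0.007 0.05" --pt "0 0 0 0 0 -0.015 0.05" --pt "0 0 0 0 0 -0.02 0.05" --pt "0 0 0 0 0 -0.02 0.05" --pt "0 0 0 0 0 -0.02 0.05" --pt "0 0 0 0 0 -0.01 0.05" --pt "0 0 0 0 0 0 0.05"

```text
time: 26.08
tool_pos: [0.4756, 0.3029, 0.1058]
tcp_rot: [0.763, 3.043, 0.006]
wrist_force: [1.2, 0.1, -0.3]
width: 0.113
grip_force: 24.4
```

```bash
python3 look.py pics/l7.png .4738 .3018 .09 22; python3 plan.py .5045,-.085,.12,151.8,.05,.026
```

```text
[0.47564744 0.30285733 0.10575965] 0.1132541184594188 24.36299443244934
sd [0.0002 0.0001 0.0003]
now [0.4727 0.3011 0.1012] 151.84 tilt [-0.11 -0.06] w 0.112 t 26.4833
[[0.0, 0.0, 0.0, -0.014, -0.0217, -0.0013, 0.05], [0.0, 0.0, 0.0, -0.014, -0.0217, -0.0013, 0.05], [0.0, 0.0, 0.0, -0.014, -0.0217, -0.0013, 0.05], [0.0, 0.0, 0.0, -0.014, -0.0217, -0.0013, 0.05], [0.0, 0.0, 0.0, -0.014, -0.0217, -0.0013, 0.05], [0.0, 0.0, 0.0, -0.014, -0.0217, -0.0013, 0.05], [0.0, 0.0, 0.0, -0.014, -0.0217, -0.0013, 0.05], [0.0, 0.0, 0.0, -0.014, -0.0217, -0.0013, 0.05]]
[[0.0, 0.0, 0.0, -0.014, -0.0217, -0.0013, 0.05], [0.0, 0.0, 0.0, -0.014, -0.0217, -0.0013, 0.05], [0.0, 0.0, 0.0, -0.014, -0.0217, -0.0013, 0.05], [0.0, 0.0, 0.0, -0.014, -0.0217, -0.0013, 0.05], [0.0, 0.0, 0.0, -0.014, -0.0217, -0.0013, 0.05], [0.0, 0.0, 0.0, -0.014, -0.0217, -0.0013, 0.05], [0.0, 0.0, 0.0, -0.014, -0.0217, -0.0013, 0.05]]
```

View pics/l7.png

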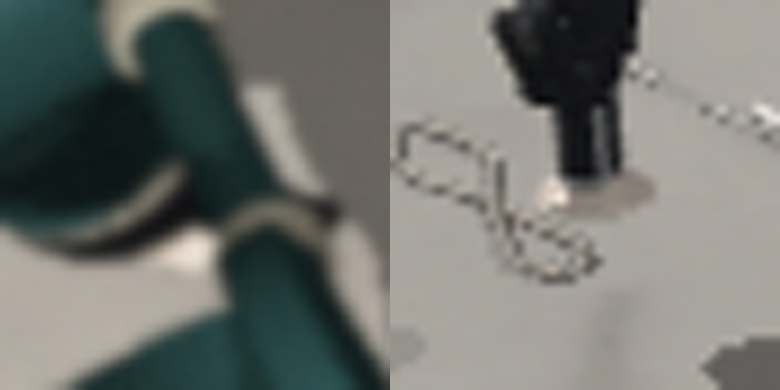

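Call:
drive_tool --pt "0 0 0 -0.007 -0.011 -0.002 0.05" --pt "0 0 0 -0.014 -0.022 -0.002 0.05" --pt "0 0 0 -0.014 -0.022 -0.002 0.05" --pt "0 0 0 -0.014 -0.022 -0.002 0.05" --pt "0 0 0 -0.014 -0.022 -0.002 0.05" --pt "0 0 0 -0.014 -0.022 0 0.05" --pt "0 0 0 -0.014 -0.022 0 0.05" --pt "0 0 0 -0.014 -0.022 0 0.05"

```text
time: 27.15
tool_pos: [0.488, 0.1047, 0.1126]
tcp_rot: [-0.764, -3.047, 0.001]
wrist_force: [0.4, 0.1, -1.4]
width: 0.112
grip_force: 24.4
```

Call:
drive_tool --pt "0 0 0 -0.014 -0.022 0 0.05" --pt "0 0 0 -0.014 -0.021 0 0.05" --pt "0 0 0 -0.014 -0.022 0 0.05" --pt "0 0 0 -0.014 -0.022 0 0.05" --pt "0 0 0 -0.014 -0.021 0 0.05" --pt "0 0 0 -0.014 -0.021 0 0.05" --pt "0 0 0 -0.014 -0.021 0 0.05" --pt "0 0 0 -0.007 -0.01 0 0.05"

```text
time: 27.82
tool_pos: [0.5051, -0.0869, 0.1127]
tcp_rot: [0.767, 3.046, -0.002]
wrist_force: [-0.0, 0.1, 0.3]
width: 0.113
grip_force: 24.4
```

Call:
drive_tool --pt "0 0 0 0 0 0 0.05" --pt "0 0 0 0 0 0 0.05" --pt "0 0 0 0 0 0 0.05" --pt "0 0 0 0 0 0.02 0.05" --pt "0 0 0 0 0 0.02 0.05" --pt "0 0 0 0 0 0 0.05" --pt "0 0 0 0 0 0 0.05" --pt "0 0 0 0 0 0 0.05"

```text
time: 28.48
tool_pos: [0.5057, -0.0832, 0.0732]
tcp_rot: [0.762, 3.048, 0.0]
wrist_force: [-0.7, 0.5, -0.6]
width: 0.114
grip_force: 24.4
```

```bash
python3 plan.py .5055,-.0845,.058,151.8,.05;  python3 look.py pics/l8.png .5045 -.0845 .06 22 .5045,-.0845,.022,.04 .5045,-.0845,.025,.063
```

```text
sd [0.0002 0.0002 0.0002]
now [ 0.5064 -0.0838  0.0738] 151.85 tilt [ 0.09 -0.02] w 0.116 t 28.7833
[[0.0, 0.0, 0.05, 0.0005, -0.001, 0.0158, 0.05]]
[ 0.50611395 -0.08401213  0.07353745] 0.11556671670315397 24.400375485420227
```

View pics/l8.png

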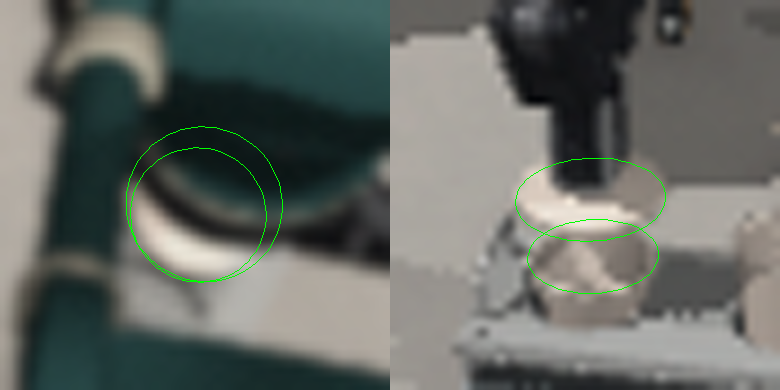

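Call:
drive_tool --pt "0 0 0 0 0 0.008 0.05" --pt "0 0 0 0 0 0.008 0.05" --pt "0 0 0 0 0 0.004 0.05" --pt "0 0 0 0 0 0.002 0.05" --pt "0 0 0 0 0 0.001 0.05" --pt "0 0 0 0 0 0 0.05" --pt "0 0 0 0 0 0 0.05" --pt "0 0 0 0 0 0 0.05"

```text
time: 29.55
tool_pos: [0.5057, -0.084, 0.0499]
tcp_rot: [0.764, 3.047, 0.0]
wrist_force: [0.6, -0.5, -0.6]
width: 0.114
grip_force: 24.4
```

Call:
drive_tool --pt "0 0 0 0 0 0.001 0.05" --pt "0 0 0 0 0 0.001 0.05" --pt "0 0 0 0 0 0 0.05" --pt "0 0 0 0 0 0 0.05" --pt "0 0 0 0 0 0 0.05"

```text
time: 29.97
tool_pos: [0.5058, -0.084, 0.0479]
tcp_rot: [0.764, 3.047, 0.0]
wrist_force: [-0.7, -0.1, 0.9]
width: 0.112
grip_force: 24.6
```

```bash
python3 plan.py;python3 -c "
from workcell import status;print(status.read_state()['wrist_force'])"
```

```text
sd [0. 0. 0.]
now [ 0.5058 -0.084   0.0479] 151.84 tilt [ 0.04 -0.01] w 0.118 t 30.2667
[-0.64220391  0.01503928  3.10896428]
```

Call:
drive_tool --pt "0 0 0 0 0 0 0.13" --pt "0 0 0 0 0 0 0.16" --pt "0 0 0 0 0 0 0.2" --pt "0 0 0 0 0 0 0.25" --pt "0 0 0 0 0 0 0.3" --pt "0 0 0 0 0 0 0.35" --pt "0 0 0 0 0 0 0.4" --pt "0 0 0 0 0 0 0.4"

```text
time: 30.93
tool_pos: [0.5054, -0.0839, 0.0476]
tcp_rot: [-0.764, -3.047, 0.0]
wrist_force: [-0.3, -0.1, -0.1]
width: 0.4
grip_force: 0.0
```

Call:
drive_tool --pt "0 0 0 0 0 -0.005 0.4" --pt "0 0 0 0 0 -0.015 0.4" --pt "0 0 0 0 0 -0.03 0.4" --pt "0 0 0 0 0 -0.03 0.4" --pt "0 0 0 0 0 0 0.5" --pt "0 0 0 0 0 0 0.5"

```text
time: 31.43
tool_pos: [0.5077, -0.0844, 0.1306]
tcp_rot: [0.763, 3.042, 0.0]
wrist_force: [-0.2, 0.3, 0.1]
width: 0.498
grip_force: 0.0
```

```bash
python3 plan.py .5206,-.3535,.12,151.8,.5
```

```text
sd [0.0007 0.0002 0.0009]
now [ 0.5047 -0.0838  0.1269] 151.84 tilt [-0.16  0.04] w 0.499 t 31.7333
[[0.0, 0.0, 0.01, -0.0202, -0.0329, 0.001, 0.5], [0.0, 0.0, 0.01, -0.0202, -0.0329, 0.001, 0.5], [0.0, 0.0, 0.01, -0.0202, -0.0329, 0.001, 0.5], [0.0, 0.0, 0.01, -0.0202, -0.0329, 0.001, 0.5], [0.0, 0.0, 0.01, -0.0202, -0.0329, 0.001, 0.5], [0.0, 0.0, 0.01, -0.0202, -0.0329, 0.001, 0.5], [0.0, 0.0, 0.01, -0.0202, -0.0329, 0.001, 0.5]]
```

Call:
drive_tool --pt "0 0 0 -0.02 -0.033 0 0.5" --pt "0 0 0 -0.02 -0.033 0 0.5" --pt "0 0 0 -0.02 -0.033 0 0.5" --pt "0 0 0 -0.02 -0.033 0 0.5" --pt "0 0 0 -0.02 -0.033 0 0.5" --pt "0 0 0 -0.021 -0.033 0 0.5" --pt "0 0 0 -0.02 -0.033 0 0.5" --pt "0 0 0 0 0 0 0.5"

```text
time: 32.4
tool_pos: [0.5206, -0.3608, 0.1269]
tcp_rot: [0.77, 3.044, -0.005]
wrist_force: [-0.2, 0.7, -0.0]
width: 0.502
grip_force: 0.0
```

Call:
drive_tool --pt "0 0 0 0 0 0.02 0.5" --pt "0 0 0 0 0 0.03 0.5" --pt "0 0 0 0 0 0.02 0.5" --pt "0 0 0 0 0 0.01 0.5" --pt "0 0 0 0 0 0 0.5" --pt "0 0 0 0 0 0 0.5"

```text
time: 32.9
tool_pos: [0.5203, -0.3535, 0.0469]
tcp_rot: [-0.763, -3.046, -0.001]
wrist_force: [-0.0, -1.0, 1.2]
width: 0.502
grip_force: 0.0
```

```bash
python3 plan.py .5206,-.354,.009,151.8,.5
python3 - <<'E'
from h import *
np.set_printoptions(precision=4,suppress=True)
p=read_camera("top");q=read_camera("side")
for n,c,r in(("wlid",(.505,-.0845),BL),("tall",(.5662,-.1175),[(.0195,.054)]),("blid",(.6282,-.1508),BL),("tlid",(.5206,-.354),TL)):
  print(n,[refine(k,c,r)[:2] for k in(p,q)])
E
python3 look.py pics/l9.png .5206 -.354 .02 30 .5206,-.354,.022,.003
```

```text
sd [0.0003 0.0002 0.0005]
now [ 0.5219 -0.3547  0.0492] 151.85 tilt [ 0.13 -0.1 ] w 0.503 t 33.2
[[0.0, 0.0, 0.03, 0.0007, 0.0, 0.0201, 0.5], [0.0, 0.0, 0.03, 0.0007, 0.0, 0.0201, 0.5]]
wlid [(array([ 0.5068, -0.0857]), np.float64(234.22312927246094)), (array([ 0.505, -0.084]), np.float64(289.26995849609375))]
tall [(array([ 0.5638, -0.1127]), np.float64(169.8164825439453)), (array([ 0.5699, -0.1177]), np.float64(322.4851989746094))]
blid [(array([ 0.6282, -0.1511]), np.float64(154.75144958496094)), (array([ 0.6292, -0.1408]), np.float64(191.66358947753906))]
tlid [(array([ 0.5189, -0.3536]), np.float64(163.06698608398438)), (array([ 0.5196, -0.3523]), np.float64(242.4336395263672))]
[ 0.52135104 -0.35452113  0.04874049] 0.49851445524130417 0.0
```

View pics/l9.png

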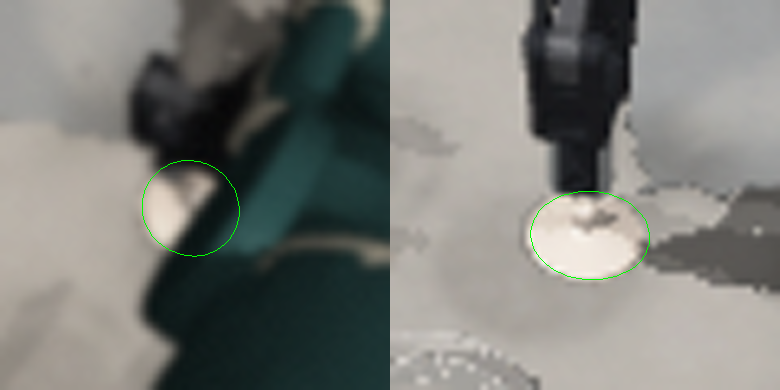

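Call:
drive_tool --pt "0 0 0 0.002 -0.001 0.012 0.5" --pt "0 0 0 0 0 0.012 0.5" --pt "0 0 0 0 0 0.01 0.5" --pt "0 0 0 0 0 0.003 0.5" --pt "0 0 0 0 0 0.001 0.5" --pt "0 0 0 0 0 0 0.5" --pt "0 0 0 0 0 0 0.5"

```text
time: 33.98
tool_pos: [0.5187, -0.3542, 0.0096]
tcp_rot: [0.764, 3.047, -0.0]
wrist_force: [-0.2, -0.0, -0.0]
width: 0.502
grip_force: 0.0
```

Call:
drive_tool --pt "0 0 0 0 0 0 0.4" --pt "0 0 0 0 0 0 0.35" --pt "0 0 0 0 0 0 0.3" --pt "0 0 0 0 0 0 0.25" --pt "0 0 0 0 0 0 0.2" --pt "0 0 0 0 0 0 0.1" --pt "0 0 0 0 0 0 0.02" --pt "0 0 0 0 0 0 0.02"

```text
time: 34.65
tool_pos: [0.5187, -0.3541, 0.0099]
tcp_rot: [0.764, 3.047, -0.0]
wrist_force: [0.5, 0.6, 1.7]
width: 0.093
grip_force: 24.4
```

Call:
drive_tool --pt "0 0 0 0 0 0 0.02" --pt "0 0 0 0 0 0 0.02" --pt "0 0 0 0 0 0 0.02"

```text
time: 34.9
tool_pos: [0.5187, -0.3542, 0.0099]
tcp_rot: [0.764, 3.047, -0.0]
wrist_force: [0.2, 0.7, 3.6]
width: 0.09
grip_force: 24.5
```

```bash
python3 plan.py
```

```text
sd [0. 0. 0.]
now [ 0.5187 -0.3542  0.0099] 151.85 tilt [ 0.01 -0.01] w 0.096 t 35.2
```

Call:
drive_tool --pt "0 0 0 0 0 -0.003 0.02" --pt "0 0 0 0 0 -0.007 0.02" --pt "0 0 0 0 0 -0.015 0.02" --pt "0 0 0 0 0 -0.02 0.02" --pt "0 0 0 0 0 -0.025 0.02" --pt "0 0 0 0 0 -0.025 0.02" --pt "0 0 0 0 0 -0.015 0.02" --pt "0 0 0 0 0 0 0.02"

```text
time: 35.87
tool_pos: [0.5211, -0.356, 0.1247]
tcp_rot: [0.762, 3.04, -0.005]
wrist_force: [0.5, -1.6, 0.6]
width: 0.087
grip_force: 24.3
```

```bash
python3 plan.py .5648,-.1178,.12,151.8,.02,.026
```

```text
sd [0.001  0.0007 0.0017]
now [ 0.5181 -0.3538  0.119 ] 151.84 tilt [-0.17  0.12] w 0.097 t 36.1667
[[0.0, 0.0, 0.0, 0.007, 0.023, -0.0001, 0.02], [0.0, 0.0, 0.0, 0.007, 0.023, -0.0001, 0.02], [0.0, 0.0, 0.0, 0.007, 0.023, -0.0001, 0.02], [0.0, 0.0, 0.0, 0.007, 0.023, -0.0001, 0.02], [0.0, 0.0, 0.0, 0.007, 0.023, -0.0001, 0.02], [0.0, 0.0, 0.0, 0.007, 0.023, -0.0001, 0.02], [0.0, 0.0, 0.0, 0.007, 0.023, -0.0001, 0.02], [0.0, 0.0, 0.0, 0.007, 0.023, -0.0001, 0.02]]
[[0.0, 0.0, 0.0, 0.007, 0.023, -0.0001, 0.02], [0.0, 0.0, 0.0, 0.007, 0.023, -0.0001, 0.02]]
```

Call:
drive_tool --pt "0 0 0 0.0035 0.0115 0 0.02" --pt "0 0 0 0.007 0.023 0 0.02" --pt "0 0 0 0.007 0.023 0 0.02" --pt "0 0 0 0.007 0.023 0 0.02" --pt "0 0 0 0.007 0.023 0 0.02" --pt "0 0 0 0.007 0.023 0 0.02" --pt "0 0 0 0.007 0.023 0 0.02" --pt "0 0 0 0.007 0.023 0 0.02"

```text
time: 36.83
tool_pos: [0.5531, -0.175, 0.1187]
tcp_rot: [-0.764, -3.046, -0.001]
wrist_force: [0.4, -1.1, 0.2]
width: 0.095
grip_force: 24.4
```

Call:
drive_tool --pt "0 0 0 0.007 0.023 0 0.02" --pt "0 0 0 0.007 0.023 0 0.02" --pt "0 0 0 0.0035 0.0115 0 0.02" --pt "0 0 0 0 0 0 0.02" --pt "0 0 0 0 0 0 0.02" --pt "0 0 0 0 0 0.015 0.02" --pt "0 0 0 0 0 0.015 0.02" --pt "0 0 0 0 0 0 0.02"

```text
time: 37.5
tool_pos: [0.5627, -0.1188, 0.0865]
tcp_rot: [-0.764, -3.041, 0.001]
wrist_force: [-1.6, 0.2, -1.0]
width: 0.095
grip_force: 24.4
```

```bash
python3 plan.py .5648,-.1178,.066,151.8,.02;  python3 look.py pics/l10.png .5655 -.1178 .07 22 .5655,-.1178,.0195,.054 .5655,-.1178,.022,.082
```

```text
sd [0.001  0.0001 0.0011]
now [ 0.5651 -0.119   0.0897] 151.81 tilt [ 0.1  -0.03] w 0.092 t 37.8
[[0.0, 0.0, 0.01, 0.0009, 0.0009, 0.0237, 0.02]]
[ 0.56610976 -0.11888796  0.09075773] 0.09243901087770459 24.397226572036743
```

View pics/l10.png

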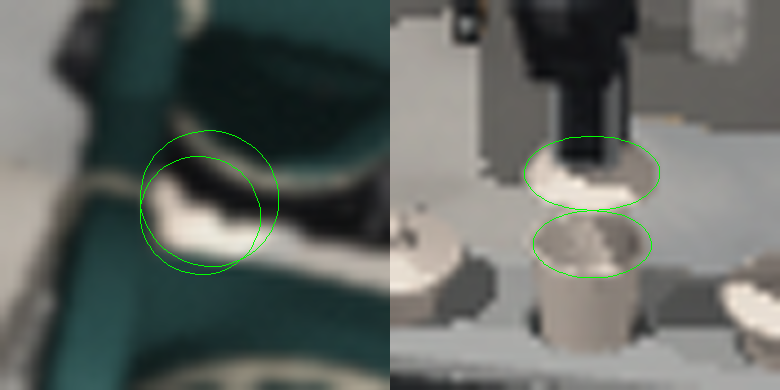

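Call:
drive_tool --pt "0 0 0 0.001 0 0.008 0.02" --pt "0 0 0 0 0 0.008 0.02" --pt "0 0 0 0 0 0.004 0.02" --pt "0 0 0 0 0 0.002 0.02" --pt "0 0 0 0 0 0 0.02" --pt "0 0 0 0 0 0 0.02" --pt "0 0 0 0 0 0 0.02"

```text
time: 38.48
tool_pos: [0.5646, -0.1178, 0.0677]
tcp_rot: [0.764, 3.047, -0.0]
wrist_force: [-0.5, 0.3, -0.2]
width: 0.088
grip_force: 24.4
```

```bash
python3 plan.py;python3 -c "
from workcell import status;print(status.read_state()['wrist_force'])"
```

```text
sd [0.0001 0.     0.    ]
now [ 0.5647 -0.1179  0.068 ] 151.84 tilt [ 0.03 -0.01] w 0.088 t 38.7833
[-0.60079757  0.17384283 -0.83170569]
```

Call:
drive_tool --pt "0 0 0 0 0 0.002 0.02" --pt "0 0 0 0 0 0.001 0.02" --pt "0 0 0 0 0 0.001 0.02" --pt "0 0 0 0 0 0 0.02" --pt "0 0 0 0 0 0 0.02" --pt "0 0 0 0 0 0 0.02"

```text
time: 39.28
tool_pos: [0.5646, -0.1178, 0.0639]
tcp_rot: [0.764, 3.047, 0.0]
wrist_force: [-0.4, 1.0, 1.5]
width: 0.091
grip_force: 24.6
```

```bash
python3 plan.py;python3 -c "
from workcell import status;print(status.read_state()['wrist_force'])"
```

```text
sd [0. 0. 0.]
now [ 0.5646 -0.1178  0.0639] 151.84 tilt [ 0.02 -0.01] w 0.094 t 39.5833
[-0.65580702  0.08005242  2.94936913]
```

Seated at the expected height (0.064). Release and retreat.

Call:
drive_tool --pt "0 0 0 0 0 0 0.11" --pt "0 0 0 0 0 0 0.14" --pt "0 0 0 0 0 0 0.18" --pt "0 0 0 0 0 0 0.23" --pt "0 0 0 0 0 0 0.3" --pt "0 0 0 0 0 0 0.35" --pt "0 0 0 0 0 0 0.4" --pt "0 0 0 0 0 0 0.4"

```text
time: 40.25
tool_pos: [0.5644, -0.1178, 0.0635]
tcp_rot: [-0.764, -3.047, -0.0]
wrist_force: [0.1, 0.6, -0.3]
width: 0.401
grip_force: 0.0
```

Call:
drive_tool --pt "0 0 0 0 0 -0.005 0.4" --pt "0 0 0 0 0 -0.015 0.4" --pt "0 0 0 0 0 -0.03 0.4" --pt "0 0 0 0 0 -0.03 0.4" --pt "0 0 0 0 0 -0.03 0.4" --pt "0 0 0 0 0 -0.03 0.4" --pt "0 0 0 0.02 0.035 0 0.4" --pt "0 0 0 0.02 0.035 0 0.4"

```text
time: 40.92
tool_pos: [0.5646, -0.0384, 0.2079]
tcp_rot: [0.769, 3.038, 0.001]
wrist_force: [0.8, 1.2, -0.6]
width: 0.399
grip_force: 0.0
```

Call:
drive_tool --pt "0 0 0 0.02 0.035 0 0.4" --pt "0 0 0 0.02 0.035 0 0.4" --pt "0 0 0 0.02 0.035 0 0.4" --pt "0 0 0 0.02 0.035 0 0.4" --pt "0 0 0 0.02 0.035 0 0.4" --pt "0 0 0 0.02 0.035 0 0.4" --pt "0 0 0 0 0 0 0.4" --pt "0 0 0 0 0 0 0.4"

```text
time: 41.58
tool_pos: [0.5552, 0.2068, 0.204]
tcp_rot: [0.758, 3.049, 0.0]
wrist_force: [0.5, -0.8, -0.5]
width: 0.399
grip_force: 0.0
```

```bash
python3 look.py pics/l11.png .566 -.1178 .04 34 .5655,-.1178,.022,.057 .5045,-.0845,.025,.043
```

```text
[0.55515088 0.20677891 0.20400562] 0.39928939258486856 0.0
```

View pics/l11.png

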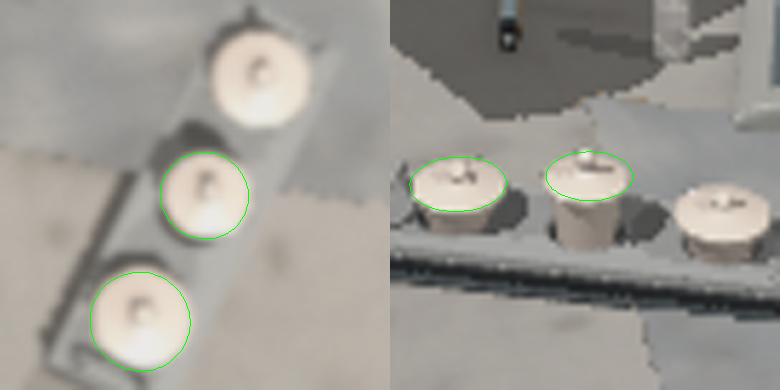

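```bash
python3 -c "
from workcell import workorder;print(workorder.finish_job())"
```

```text
the job is handed in; nothing more can be done
None
```

The job is handed in, with no verdict returned: the last pictures show the tall crucible in the middle hole and the loose wide one in the end hole, each under its own lid, level and centred, and the covered crucible looks undisturbed.

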